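# Fill the onggi jar with walnuts through the quarter-turn gate

## Robot

A 6-joint arm with a two-finger parallel gripper is mounted at the origin on the work surface. World frame = base frame: x ahead of the robot, y to its left, z up, the work surface at z = 0. Lengths are in m, angles in rad, forces in N, time in s.
With the tool pointing down it reaches from about 0.3 to 0.75 m from the base axis. Payload 8.5 kg.
Tool frame: the origin (TCP) lies midway between the tips of the shut fingers; the grasp point (between the pads) lies manip.grip_point_offset behind it (manip.grip_point_offset is the distance from the TCP to the grasp point, in m); z points along the fingers, y is the line along which they close (so a half turn about z gives the same grasp; the last joint's range is limited). The gripper opens to 85 mm and grips with 20 to 120 N. Pads are 22 mm wide; open, the fingers measure 114 mm over their backs; the gripper's body (76 mm by 85 mm) begins 54 mm behind the grasp point. The pads swing forward as they close: fully open they stand 13 mm farther back than shut.
Start: joints at [1.106, 0.381, 1.297, -0, 1.464, -0.215], TCP at [0.136, 0.533, 0.231] pointing down, gripper open.
Joint ranges: [-3.11, 3.11], [-0.89, 2.33], [0.22, 2.48], [-1.42, 4.56], [0.17, 2.85], [-2.88, 2.88]. Speed limits (rad/s): [2.39, 2.39, 3.14, 3.14, 3.14, 3.14].

## Interface

Orientations are given as a unit quaternion [x, y, z, w].
In Python, from bench import manip gives the robot as it stands.
- The arm moves only by the tool apply_moves, never from a script. Its argument "motion" is a list of rows, each an object of numbers: "fingers": the opening, from 0 (shut) to 1 (fully open); "tx", "ty", "tz": the shift along the tool's x, y, z each as a share of 0.8 m, from -1 to 1; "turn": the turn about the tool's z as a share of 360 degrees, from -1 to 1. In form: [{"fingers": .., "tx": .., "ty": .., "tz": .., "turn": ..}, ...]. A call has 1 to 12 rows; each row shifts and turns the commanded pose from where the row before left it, along the tool's axes as they then stand; what a row does not reach is not made up. A row lasts 1/10 s, in which the tool goes at most 50 mm and 8.59 degrees, less where a joint would pass 70% of its speed; a pose out of reach is approached as far as the arm can. A call with a number of a shift or a turn outside -1 to 1 is refused whole. A call with a gripper value outside its range is refused whole. The fingers move at their own pace and stop on an object; "force" is the grip in N (left out, the last holds). Time passes only in rows, so rows that do not move let the fingers close. It gives the time, the measured TCP pose, the force, the opening and the grip force at its end, in the units of the state.
- manip.get_state(): the state, without advancing time (a new reading comes with each control period).
- manip.camera(name): name is "scene" or "top" or "wrist"; returns a dict with "pixels" (400x640x3 uint8, red, green, blue), "camera_matrix" (3x3 intrinsics, pixels), "k1" (the pictures are not rectified: a ray, as slopes to the right and down, at radius r is drawn at 1 + k1 r^2 times it, then the intrinsics apply), "rvec" (rotation vector, rad) and "tvec" (3), from world to camera coordinates, as OpenCV has them. Camera axes: x right, y down, z forward; pixel columns grow to the right and rows downward; lengths in m; the calibration is good to about 2 mm. A picture is of the moment at which its call begins. There is no depth.
- manip.close_job(): hands the job in; it is judged then, once.
The state is a dict: "t": time; "joints": joint angles; "joint_velocities": joint speeds; "tau": joint torques, N m; "tool_pos": TCP position; "tcp_rot": TCP orientation; "wrist_force": force on the tool from outside, world axes, zero at the start; "wrist_torque": the same for the moment, N m; "grip_width": finger opening in m; "grip_force": force on a finger pad.
Only numpy, scipy, OpenCV 4.12 (cv2) and the standard library are available. Lean on these libraries where they do the work, as an engineer would, in place of code of your own. Each camera call takes 0.05 s, during which the arm holds its last target. There are 200 camera calls.

## Task

Turn the gate lever under the funnel's clear rain hood all the way to its open stop so that all five walnuts drop into the onggi jar, then turn it back all the way to its closed stop. Work gently: do not push the loose stand or the jar out of place, and leave the press plate, sieve and spatula alone.

Things in the scene. Friction and masses are not known exactly. Their poses are not given: they have to be found in the camera images.
- stand: Stainless filling stand, 3 kg or more, loose: it slides if pushed with over about 15 N. Origin: on the work surface straight below the gate lever's pivot; x axis from the pivot to the outlet, so -x is the handle side. Four 14 mm legs at x = 30 and 160, y = +-122 mm carry a deck plate (x 10 to 170, y +-135, z 200 to 206 mm), from which a tongue 50 mm wide reaches to x = -21 over the pivot.
- outlet (a point): Centre of the lower mouth (80 mm across) of the stand's steel funnel, 199 mm above the work surface and 62 mm from the pivot along the stand's +x. The funnel is vertical; its rim, at 300 mm, is 204 mm across.
- hood_edge (a point): Middle of the front edge of the clear rain hood fixed over the lever handle: a level sheet, a sector of 106 mm radius about the pivot reaching 80 degrees either side of the stand's -x; underside at 262, top at 265 mm. Bars the way from straight above; fingers get under its edge from outside, the tool leaning outwards 27 to 50 degrees from vertical.
- pivot (a point): Point on the vertical pivot axis of the gate lever, 200 mm above the work surface (the mid-height of the handle). Its axes are those of the stand.
- gate (a joint): Gate lever angle about the vertical pivot: 0 = closed stop, 1.571 = open stop, growing anticlockwise seen from above. The lever carries a round blade that closes the funnel's outlet from below. Closed, the handle points at 135 degrees in the stand's frame (towards -x and +y); open, at 225 degrees (towards -x and -y). Stays where left; friction about 0.3 N m (3 to 4 N at the handle).
- handle_grip (a point): On the lever's black plastic handle, 90 mm from the pivot, at mid-height and mid-width. The handle is a straight radial bar from 42 to 104 mm from the pivot, 18 mm wide, 28 mm high (z 186 to 214 mm).
- jar: Loose dark brown glazed onggi jar, open, 180 mm tall, 152 mm across the belly, mouth 96 mm inside, about 1.6 kg, standing under the funnel's outlet with 12 mm between its rim and the blade. Origin: centre of the underside.
- walnut0_center (a point): Centre of one of the five walnuts (balls 32 mm across, 14 g), which at the start lie in the funnel on the closed blade.
- walnut1_center (a point): Centre of one of the five walnuts (balls 32 mm across, 14 g), which at the start lie in the funnel on the closed blade.
- walnut2_center (a point): Centre of one of the five walnuts (balls 32 mm across, 14 g), which at the start lie in the funnel on the closed blade.
- walnut3_center (a point): Centre of one of the five walnuts (balls 32 mm across, 14 g), which at the start lie in the funnel on the closed blade.
- walnut4_center (a point): Centre of one of the five walnuts (balls 32 mm across, 14 g), which at the start lie in the funnel on the closed blade.
- press_plate: loose stainless press plate lying flat, a disc 130 mm across and 10 mm thick with a wire bail on top, 39 mm high in all; a bystander, leave alone. Origin: centre of the underside.
- sieve: loose white plastic sieve, bowl 140 mm across and 50 mm high with a 90 mm flat handle; a bystander, leave alone. Origin: under the bowl's centre.
- spatula: loose yellow spatula, 250 mm long, lying flat; a bystander, leave alone.
- bin: Small grey lidded bin with a side latch, 150 x 190 x 124 mm, fixed; a bystander. Origin: centre of the underside.

How it is judged:
On the way:
1. the gate lever is turned to its open stop (within 0.09 rad) (value of joint gate above 1.48 rad), for 0.3 s.
At the end, for the whole second after the job is handed in: the gate lever is back within 0.08 rad of its closed stop, and all five walnuts lie inside the upright jar (centres within 72 mm of its axis and below its rim) (value of joint gate below 0.08 rad and horizontal distance between each of walnut0_center, walnut1_center, walnut2_center, walnut3_center, walnut4_center and jar below 0.072 m and z of walnut0_center in the frame of jar between 0.01 and 0.165 m and z of walnut1_center in the frame of jar between 0.01 and 0.165 m and z of walnut2_center in the frame of jar between 0.01 and 0.165 m and z of walnut3_center in the frame of jar between 0.01 and 0.165 m and z of walnut4_center in the frame of jar between 0.01 and 0.165 m and angle between jar's own z axis and vertical below 0.1 rad); the robot touches nothing.
It fails at once if the stand is pushed more than 20 mm out of place (distance of stand from where it was at the start of the episode above 0.02 m).
It fails at once if the jar is moved more than 25 mm (distance of jar from where it was at the start of the episode above 0.025 m).
It fails at once if the press plate is moved more than 30 mm (distance of press_plate from where it was at the start of the episode above 0.03 m).
It fails at once if the sieve is moved more than 30 mm (distance of sieve from where it was at the start of the episode above 0.03 m).
It fails at once if the spatula is moved more than 30 mm (distance of spatula from where it was at the start of the episode above 0.03 m).
It also fails if it takes over 51 s, if anything falls off the work surface, if the arm or the gripper's body presses on something with over 40 N, if the wrist force passes 120 N, or if a joint passes its speed limit or range.

## Working session

There is one attempt and no reset: what is moved stays moved. The work goes in short steps, Python scripts to look and compute and a tool call to move; the robot and the scene stay as the last step left them, time stands still between calls to the robot, and variables do not carry over. Pictures are saved under pics/ and viewed, at most 10 in all, crops included, and the job is handed in when it is done.

Besides the shell and the picture viewer there is one more tool, called after "Call:" as name(argument=value, ...), one argument or row to a line, values as JSON. apply_moves: Moves the arm, as the interface text tells. Shift numbers are shares of 0.8 m and turn numbers shares of 360 degrees, none past 1 either way. Its arguments: {"type":"object","properties":{"motion":{"type":"array"},"force":{"type":"number"}},"required":["motion"]}

```bash
mkdir -p pics
cat > h.py <<'E'
import numpy as np, cv2
from scipy.spatial.transform import Rotation as R
from bench import manip
def save(n,f):
    c=manip.camera(n); cv2.imwrite(f'pics/{f}.png',c['pixels'][:,:,::-1]); np.savez(f'pics/{f}.npz',**c); return c
def load(f): return np.load(f'pics/{f}.npz')
def ray(c,uv):
    K=c['camera_matrix'];k=float(c['k1'])
    d=cv2.undistortPoints(np.array(uv,float).reshape(-1,1,2),K,np.array([k,0,0,0.])).reshape(-1,2)
    Rm=cv2.Rodrigues(c['rvec'])[0]
    o=-Rm.T@c['tvec'].ravel()
    D=np.c_[d,np.ones(len(d))]@Rm
    return o,D/np.linalg.norm(D,axis=1,keepdims=True)
def plane(c,uv,z):
    o,D=ray(c,uv); return o+D*((z-o[2])/D[:,2])[:,None]
def tri(c1,u1,c2,u2):
    o1,D1=ray(c1,u1);o2,D2=ray(c2,u2);a,b=D1[0],D2[0]
    s=np.linalg.lstsq(np.c_[a,-b],o2-o1,rcond=None)[0]
    p,q=o1+s[0]*a,o2+s[1]*b; return (p+q)/2,np.linalg.norm(p-q)
def proj(c,P):
    return cv2.projectPoints(np.array(P,float).reshape(-1,1,3),c['rvec'],c['tvec'],c['camera_matrix'],np.array([float(c['k1']),0,0,0]))[0].reshape(-1,2)
E
python3 - <<'E'
from h import *
for n in ['scene','top','wrist']:
    c=save(n,n+'0'); print(n,ray(c,[[320,200]]))
s=manip.get_state(); print(s, manip.grip_point_offset)
E
```

```text
scene (array([1.24268065, 0.74083689, 0.94155857]), array([[-0.51167568, -0.58969879, -0.62485465]]))
top (array([0.41206636, 0.0028764 , 1.30769758]), array([[ 0.13980826, -0.01653747, -0.99004049]]))
wrist (array([0.06913859, 0.54993919, 0.37267578]), array([[ 0.26624318, -0.07268031, -0.96116187]]))
{'t': 0.15, 'joints': array([ 1.10574199e+00,  3.81073906e-01,  1.29799127e+00,  3.48022370e-05,
        1.46359753e+00, -2.15251105e-01]), 'joint_velocities': array([-0.00016154, -0.00215172, -0.003741  , -0.00110945,  0.00018031,
        0.00123077]), 'tau': array([ 1.51407108e-03, -4.48627782e+01, -2.31340420e+01, -1.99084470e-04,
        3.81090169e-03, -6.06829190e-05]), 'tool_pos': array([0.13584368, 0.53275554, 0.23086824]), 'tcp_rot': array([ 1.24578956e-01,  9.92209553e-01, -4.98598184e-04, -1.94809962e-04]), 'wrist_force': array([ 0.43064119,  0.39331025, -0.03932165]), 'wrist_torque': array([ 0.01645162,  0.03231248, -0.03511229]), 'grip_force': 0.0, 'grip_width': 0.08560621623477133} 0.0187
```

View pics/scene0.png

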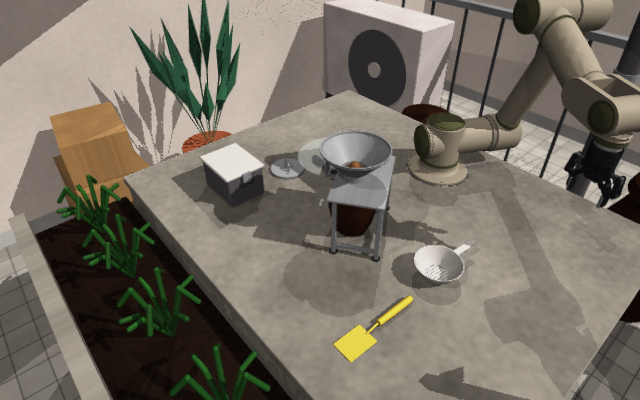

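View pics/top0.png

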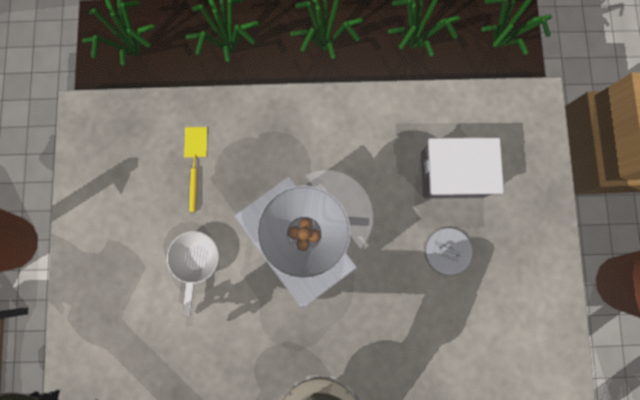

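The scene view shows the stand at (360,200), with the funnel at (355,158) and walnuts in it. The top view has the funnel rim centred near (304,231) and the hood to its upper right. The dark handle is near (357,221), and the deck corners are about (237,215), (303,306) and (355,265).

Run:
```python
import cv2,numpy as np
a=cv2.imread('pics/top0.png')[165:315,225:395]; b=cv2.imread('pics/scene0.png')[120:270,280:420]
A=cv2.resize(a,None,fx=2.35,fy=2.35*1,interpolation=cv2.INTER_CUBIC);B=cv2.resize(b,None,fx=2.35,fy=2.35,interpolation=cv2.INTER_CUBIC)
cv2.imwrite('pics/crop.png',np.hstack([A,B]));print(A.shape,B.shape)
```

```text
(352, 400, 3) (352, 329, 3)
```

View pics/crop.png

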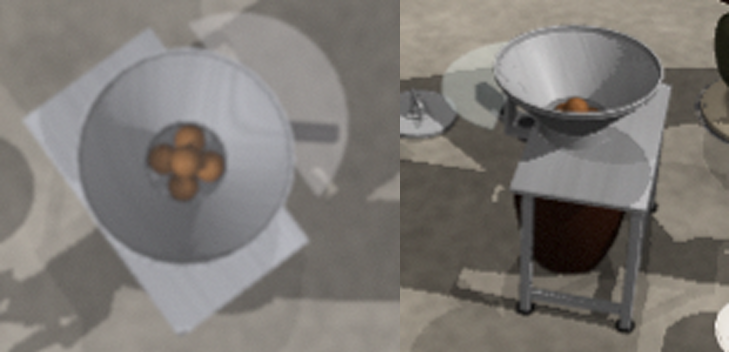

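View pics/wrist0.png

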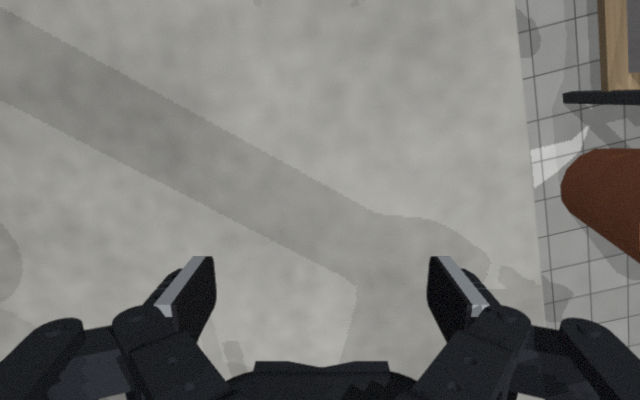

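The crop shows the handle as a dark bar at top-view px (350–369, 221), the rim circle centred near (304,231) and the deck corners clearly. The wrist view sees only the bare table.

Run:
```python
from h import *
T,S=load('top0'),load('scene0')
t=lambda x,y:[225+x/2.35,165+y/2.35]
s=lambda x,y:[280+(x-400)/2.35,120+y/2.35]
# deck corners
pl={}
for n,a,b in [('B(10,-135)',(150,30),(513,190)),('A(170,-135)',(25,120),(633,206)),('D(170,135)',(185,333),(669,87))]:
    print(n,tri(T,t(*a),S,s(*b)),plane(T,[t(*a)],.206))
C=plane(T,[t(308,240)],.206); print('C',C)
P=np.array([plane(T,[t(*a)],.206)[0,:2] for a in [(150,30),(25,120),(185,333),(308,240)]])
L=np.array([[.01,-.135],[.17,-.135],[.17,.135],[.01,.135]])
z=lambda p:p[:,0]+1j*p[:,1]
l,p=z(L),z(P); k=np.sum((p-p.mean())*np.conj(l-l.mean())); k/=abs(k); o=p.mean()-k*l.mean()
print('pivot',o,'stand x dir deg',np.degrees(np.angle(k)),'res',abs(o+k*l-p))
g=cv2.cvtColor(T['pixels'],cv2.COLOR_RGB2GRAY)
c=cv2.HoughCircles(cv2.GaussianBlur(g,(3,3),0),cv2.HOUGH_GRADIENT_ALT,1,20,param1=150,param2=.6,minRadius=38,maxRadius=52)
print(c)
u=c[0,0] if c is not None else [304.1,231,45.5]
f=plane(T,[u[:2],[u[0]+u[2],u[1]]],.3); print('funnel',f,'rad',np.linalg.norm(f[0]-f[1]),'pred',o+k*.062)
print('rim c tri',tri(T,u[:2],S,s(579,70)))
h=plane(T,[t(337,133),t(293,131)],.214); w=k.conjugate()*(z(h[:,:2])-o)
print('handle',h,abs(w),np.degrees(np.angle(w)))
for r in(106,):
  q=k.conjugate()*(z(plane(T,[t(350,100),t(335,60),t(300,22),t(250,10),t(195,20),t(325,190)],.265)[:,:2])-o);print(abs(q),np.degrees(np.angle(q)))
for f,zz in [((448,250),0),((196,258),.0),((464,166),.124)]: print(plane(T,[f],zz))
```

```text
B(10,-135) (array([0.62361634, 0.05912931, 0.2020214 ]), np.float64(0.002870565610733212)) [[0.62385709 0.05789711 0.206     ]]
A(170,-135) (array([0.53886813, 0.18132602, 0.2075859 ]), np.float64(0.013266062171899583)) [[0.53470844 0.18662206 0.206     ]]
D(170,135) (array([0.31737713, 0.03121518, 0.20149516]), np.float64(0.0035782831330439515)) [[0.31891733 0.02973635 0.206     ]]
C [[ 0.40637646 -0.09523287  0.206     ]]
pivot (0.523093687308258-0.028610419721899837j) stand x dir deg 125.39496455732939 res [0.0034974  0.0015415  0.00479421 0.00352949]
[[[302.       232.        45.343956]
  [ 19.        61.        43.04802 ]
  [ 45.        57.        42.276165]]]
funnel [[ 0.48547627  0.02714682  0.3       ]
 [ 0.48270066 -0.0710493   0.3       ]] rad 0.09823534525384306 pred (0.4871826962898239+0.021930659847831803j)
rim c tri (array([0.48637109, 0.02667112, 0.29514841]), np.float64(0.0016044965591536981))
handle [[ 0.51184207 -0.12795575  0.214     ]
 [ 0.51511452 -0.08388837  0.214     ]] [0.09998047 0.05585086] [138.14338679 136.39133184]
[0.1082816  0.10925498 0.11200899 0.10733767 0.10575592 0.10578222] [ 152.85077916  174.73481372 -159.12961661 -132.9339847  -103.37597163
  103.26804136]
[[ 0.44521808 -0.37291468  0.        ]]
[[0.44277129 0.33273438 0.        ]]
[[ 0.65783433 -0.39405386  0.124     ]]
```

Call:
apply_moves(
  motion=[
    {"tz":-0.06},
    {"tz":-0.06},
    {"tz":-0.06},
    {"tz":-0.06},
    {"tx":-0.0468,"ty":-0.0418},
    {"tx":-0.0468,"ty":-0.0418},
    {"tx":-0.0468,"ty":-0.0418},
    {"tx":-0.0468,"ty":-0.0418},
    {"tx":-0.0468,"ty":-0.0418},
    {"tx":-0.0468,"ty":-0.0418},
    {"tx":-0.0468,"ty":-0.0418},
    {"tx":-0.0468,"ty":-0.0418},
  ],
)

```text
$.motion[0]: bad value
```

Call:
apply_moves(
  motion=[
    {"fingers":1,"tx":0,"ty":0,"tz":-0.06,"turn":0},
    {"fingers":1,"tx":0,"ty":0,"tz":-0.06,"turn":0},
    {"fingers":1,"tx":0,"ty":0,"tz":-0.06,"turn":0},
    {"fingers":1,"tx":0,"ty":0,"tz":-0.06,"turn":0},
    {"fingers":1,"tx":-0.0468,"ty":-0.0418,"tz":0,"turn":0},
    {"fingers":1,"tx":-0.0468,"ty":-0.0418,"tz":0,"turn":0},
    {"fingers":1,"tx":-0.0468,"ty":-0.0418,"tz":0,"turn":0},
    {"fingers":1,"tx":-0.0468,"ty":-0.0418,"tz":0,"turn":0},
    {"fingers":1,"tx":-0.0468,"ty":-0.0418,"tz":0,"turn":0},
    {"fingers":1,"tx":-0.0468,"ty":-0.0418,"tz":0,"turn":0},
    {"fingers":1,"tx":-0.0468,"ty":-0.0418,"tz":0,"turn":0},
    {"fingers":1,"tx":-0.0468,"ty":-0.0418,"tz":0,"turn":0},
  ],
)

```text
t: 1.35
tool_pos: [0.3597, 0.1991, 0.4233]
tcp_rot: [0.125, 0.992, 0.0, -0.0]
wrist_force: [1.3, 1.0, -0.3]
grip_width: 0.0852
grip_force: 0.0
```

Call:
apply_moves(
  motion=[
    {"fingers":1,"tx":-0.0154,"ty":-0.06,"tz":0,"turn":0},
    {"fingers":1,"tx":-0.0154,"ty":-0.06,"tz":0,"turn":0},
    {"fingers":1,"tx":-0.0154,"ty":-0.06,"tz":0,"turn":0},
    {"fingers":1,"tx":-0.0154,"ty":-0.06,"tz":0,"turn":0},
    {"fingers":1,"tx":-0.0154,"ty":-0.06,"tz":0,"turn":0},
    {"fingers":1,"tx":-0.0154,"ty":-0.06,"tz":0,"turn":0},
    {"fingers":1,"tx":0.027,"ty":-0.0555,"tz":0,"turn":0},
    {"fingers":1,"tx":0.027,"ty":-0.0555,"tz":0,"turn":0},
    {"fingers":1,"tx":0.027,"ty":-0.0555,"tz":0,"turn":0},
    {"fingers":1,"tx":0.027,"ty":-0.0555,"tz":0,"turn":0},
    {"fingers":1,"tx":0.027,"ty":-0.0555,"tz":0,"turn":0},
  ],
)

```text
t: 2.45
tool_pos: [0.1983, -0.2857, 0.4234]
tcp_rot: [0.125, 0.992, -0.0, 0.0]
wrist_force: [1.9, -0.2, 0.4]
grip_width: 0.0853
grip_force: 0.0
```

Run:
```python
from h import *
s=manip.get_state(); print(s['joints'].round(3),s['tool_pos'].round(3),R.from_quat(s['tcp_rot']).as_matrix().round(3))
```

```text
[-1.309 -0.071  1.315  0.     1.897 -2.63 ] [ 0.198 -0.286  0.423] [[-0.969  0.248  0.   ]
 [ 0.248  0.969 -0.   ]
 [-0.    -0.    -1.   ]]
```

Call:
apply_moves(
  motion=[
    {"fingers":1,"tx":-0.0263,"ty":0.0437,"tz":0,"turn":0},
    {"fingers":1,"tx":-0.0263,"ty":0.0437,"tz":0,"turn":0},
    {"fingers":1,"tx":-0.0263,"ty":0.0437,"tz":0,"turn":0},
    {"fingers":1,"tx":0,"ty":0,"tz":0,"turn":0.0226},
    {"fingers":1,"tx":0,"ty":0,"tz":0,"turn":0.0226},
    {"fingers":1,"tx":0,"ty":0,"tz":0,"turn":0.0226},
    {"fingers":1,"tx":0,"ty":0,"tz":0,"turn":0.0226},
    {"fingers":1,"tx":0,"ty":0,"tz":0,"turn":0.0226},
    {"fingers":1,"tx":0.05,"ty":0,"tz":0,"turn":0},
    {"fingers":1,"tx":0.05,"ty":0,"tz":0,"turn":0},
    {"fingers":1,"tx":0.05,"ty":0,"tz":0,"turn":0},
  ],
)

```text
t: 3.55
tool_pos: [0.2174, -0.0993, 0.423]
tcp_rot: [0.462, 0.887, 0.0, -0.0]
wrist_force: [0.5, 1.0, -0.1]
grip_width: 0.0858
grip_force: 0.0
```

```bash
cat > st.py <<'E'
from h import *
s=manip.get_state(); print(s['joints'].round(3),s['tool_pos'].round(3));print(R.from_quat(s['tcp_rot']).as_matrix().round(3))
z=R.from_quat(s['tcp_rot']).as_matrix()[:,2]; print('tilt',np.degrees(np.arccos(-z[2])).round(1),'lean az',np.degrees(np.arctan2(-z[1],-z[0])).round(1))
E
python3 st.py
```

```text
[-0.942 -0.294  1.48  -0.     1.957 -1.553] [ 0.217 -0.099  0.423]
[[-0.574  0.819 -0.001]
 [ 0.819  0.574  0.001]
 [ 0.001 -0.    -1.   ]]
tilt 0.1 lean az -53.2
```

Call:
apply_moves(
  motion=[
    {"fingers":1,"tx":-0.06,"ty":0,"tz":0,"turn":0},
    {"fingers":1,"tx":-0.06,"ty":0,"tz":0,"turn":0},
    {"fingers":1,"tx":-0.05,"ty":0,"tz":0,"turn":0},
    {"fingers":1,"tx":0,"ty":0,"tz":0.06,"turn":0},
    {"fingers":1,"tx":0,"ty":0,"tz":0.06,"turn":0},
    {"fingers":1,"tx":0,"ty":0,"tz":0.06,"turn":0},
    {"fingers":1,"tx":0,"ty":0,"tz":0.06,"turn":0},
    {"fingers":1,"tx":0,"ty":0,"tz":0.06,"turn":0},
    {"fingers":1,"tx":0,"ty":0,"tz":0.06,"turn":0},
    {"fingers":1,"tx":0.04,"ty":0,"tz":0,"turn":0},
  ],
)

```text
t: 4.55
tool_pos: [0.2773, -0.1853, 0.1299]
tcp_rot: [0.462, 0.887, 0.003, -0.006]
wrist_force: [-0.5, -1.1, 0.6]
grip_width: 0.0853
grip_force: 0.0
```

```bash
python3 st.py
```

```text
[-0.949  0.138  1.997 -0.     1.019 -1.559] [ 0.277 -0.185  0.13 ]
[[-0.573  0.82  -0.007]
 [ 0.82   0.573  0.01 ]
 [ 0.013 -0.    -1.   ]]
tilt 0.7 lean az -54.4
```

Call:
apply_moves(
  motion=[
    {"fingers":1,"tx":0.04,"ty":0,"tz":0,"turn":0},
    {"fingers":1,"tx":0.04,"ty":0,"tz":0,"turn":0},
    {"fingers":1,"tx":0.04,"ty":0,"tz":0,"turn":0},
  ],
)

```text
t: 4.85
tool_pos: [0.2221, -0.1059, 0.135]
tcp_rot: [0.462, 0.887, 0.0, -0.0]
wrist_force: [0.2, -0.2, 1.2]
grip_width: 0.0855
grip_force: 0.0
```

```bash
python3 st.py
```

```text
[-0.943 -0.048  2.18  -0.     1.01  -1.554] [ 0.222 -0.106  0.135]
[[-0.574  0.819 -0.001]
 [ 0.819  0.574  0.001]
 [ 0.001 -0.    -1.   ]]
tilt 0.1 lean az -53.7
```

Call:
apply_moves(
  motion=[
    {"fingers":1,"tx":0.0,"ty":0,"tz":0.04,"turn":0},
    {"fingers":1,"tx":0.0,"ty":0,"tz":0.04,"turn":0},
    {"fingers":1,"tx":0.03,"ty":0,"tz":0,"turn":0},
    {"fingers":1,"tx":0.03,"ty":0,"tz":0,"turn":0},
  ],
)

```text
t: 5.25
tool_pos: [0.1947, -0.0669, 0.0706]
tcp_rot: [0.462, 0.887, 0.001, -0.002]
wrist_force: [-0.1, 0.1, 0.2]
grip_width: 0.0849
grip_force: 0.0
```

```bash
python3 st.py
```

```text
[-0.938  0.058  2.408  0.     0.679 -1.549] [ 0.195 -0.067  0.071]
[[-0.573  0.819 -0.002]
 [ 0.819  0.573  0.003]
 [ 0.004 -0.    -1.   ]]
tilt 0.2 lean az -53.8
```

Call:
apply_moves(
  motion=[
    {"fingers":1,"tx":0.02,"ty":0,"tz":0,"turn":0},
    {"fingers":1,"tx":0.02,"ty":0,"tz":0,"turn":0},
    {"fingers":1,"tx":0.02,"ty":0,"tz":0,"turn":0},
  ],
)

```text
t: 5.55
tool_pos: [0.17, -0.0283, 0.0745]
tcp_rot: [0.462, 0.887, -0.0, -0.001]
wrist_force: [-3.3, 7.4, -1.2]
grip_width: 0.0852
grip_force: 0.0
```

```bash
python3 st.py
```

```text
[-9.130e-01 -3.700e-02  2.480e+00 -2.000e-03  7.000e-01 -1.522e+00] [ 0.17  -0.028  0.074]
[[-0.573  0.819 -0.002]
 [ 0.819  0.573  0.   ]
 [ 0.001 -0.001 -1.   ]]
tilt 0.1 lean az -10.1
```

Call:
apply_moves(
  motion=[
    {"fingers":1,"tx":0.0125,"ty":0,"tz":0.0,"turn":0},
    {"fingers":1,"tx":0.0,"ty":0,"tz":0.0,"turn":0},
  ],
)

```text
t: 5.75
tool_pos: [0.1671, -0.0205, 0.0779]
tcp_rot: [0.461, 0.887, -0.001, -0.001]
wrist_force: [0.4, -0.2, -0.6]
grip_width: 0.0852
grip_force: 0.0
```

```bash
python3 st.py
```

```text
[-0.889 -0.064  2.48  -0.004  0.727 -1.499] [ 0.167 -0.02   0.078]
[[-0.574  0.819 -0.003]
 [ 0.819  0.574 -0.001]
 [ 0.001 -0.002 -1.   ]]
tilt 0.2 lean az 12.4
```

```bash
cat > kin.py <<'E'
import numpy as np
from scipy.optimize import least_squares
D=[([.381,1.298,1.4636],[.13584,.53276],.2309),([-.071,1.315,1.897],[.1983,-.2857],.4234),([-.294,1.48,1.957],[.2174,-.0993],.423),
([-.048,2.18,1.01],[.2221,-.1059],.135),([.058,2.408,.679],[.1947,-.0669],.0706),([-.064,2.48,.727],[.1671,-.0205],.0779),([.138,1.997,1.019],[.2773,-.1853],.1299)]
lat=.1175
def pl(p,j):
    L1,L2,e,h,Lt,a=p; j2,j3,j5=j; s=j2+j3; t=s+j5
    return np.array([L1*np.sin(j2)+L2*np.sin(s)+e*np.cos(s)+Lt*np.sin(t)+a, h+L1*np.cos(j2)+L2*np.cos(s)-e*np.sin(s)+Lt*np.cos(t)])
def res(p): return np.concatenate([pl(p,j)-[np.sqrt(x[0]**2+x[1]**2-lat**2),z] for j,x,z in D]+[[(p[3]-.36)*.01]])
f=least_squares(res,[.45,.37,.05,.36,.25,0]); P=f.x
if __name__=='__main__':
    print(P.round(3),(f.fun*1000).round(1))
    lo,hi=np.array([-.89,.22,.17]),np.array([2.33,2.48,2.85])
    # greedy rows: push in best direction at 50mm per row; target pitch from reached pose
    for start in ([-.064,2.48,.727],):
      for ang in range(0,360,30):
        j=np.array(start);out=[]
        for k in range(20):
            x0=pl(P,j);t0=j.sum();th=np.radians(ang)  # world-plane direction: 0 = outward, 90 = up
            g=x0+.05*np.array([np.cos(th),np.sin(th)])
            r=least_squares(lambda q:np.r_[pl(P,q)-g,q.sum()-t0],np.clip(j,lo+1e-6,hi-1e-6),bounds=(lo,hi)); j=r.x
            if pl(P,j)[1]<.02: break
            out.append(j.sum())
        print(ang,k,np.degrees(j.sum()-np.pi).round(1),j.round(2),pl(P,j).round(3))
E
python3 kin.py
```

```text
[0.538 0.351 0.103 0.231 0.359 0.   ] [ 0.3 -0.   0.3  0.1 -0.3 -0.1  0.3  0.1  0.  -0.   0.4 -0.1 -1.1  0.
 -1.3]
0 19 -4.7 [1.19 0.22 1.65] [0.891 0.03 ]
30 19 -5.2 [0.73 0.22 2.1 ] [0.739 0.392]
60 19 -3.7 [0.3  0.22 2.55] [0.448 0.639]
90 19 -3.9 [-0.08  0.31  2.85] [0.159 0.728]
120 19 -2.9 [-0.64  0.88  2.85] [-0.118  0.621]
150 19 4.5 [-0.89  1.26  2.85] [-0.223  0.502]
180 19 14.7 [-0.89  2.48  1.81] [-0.159  0.112]
210 19 11.5 [-0.89  2.48  1.75] [-0.14   0.108]
240 8 5.4 [0.41 2.48 0.35] [0.168 0.001]
270 2 1.6 [0.43 2.48 0.26] [ 0.195 -0.004]
300 1 0.5 [0.35 2.48 0.32] [0.191 0.011]
330 2 0.1 [0.4  2.34 0.4 ] [0.251 0.003]
```

```bash
cat > sim.py <<'E'
import numpy as np
from scipy.optimize import least_squares
from scipy.spatial.transform import Rotation as R
L1,L2,E,H,LT,LAT=.538,.351,.103,.22,.348,.1175
LO=np.array([-3.11,-.89,.22,-1.42,.17,-2.88]);HI=np.array([3.11,2.33,2.48,4.56,2.85,2.88])
S=dict(s4=1,late=0)
def fk(q):
    a=R.from_euler('z',q[0]); b=a*R.from_euler('y',q[1]); c=b*R.from_euler('y',q[2])
    d=c*R.from_euler('z',S['s4']*q[3]); e=d*R.from_euler('y',q[4]); f=e*R.from_euler('z',np.pi+q[5]) 
    p=np.array([0,0,H])+a.apply([0,LAT*(1-S['late']),0])+b.apply([0,0,L1])+c.apply([E,0,L2])+e.apply([0,LAT*S['late'],LT])
    return p,f
def step(q,sh,turn,w=1.):
    p,r=fk(q); g=p+r.apply(sh); t=r*R.from_euler('z',turn)
    f=lambda x:(lambda y:np.r_[y[0]-g,w*(y[1]*t.inv()).as_rotvec()])(fk(x))
    return least_squares(f,np.clip(q,LO+1e-6,HI-1e-6),bounds=(LO,HI)).x
def tilt(q):
    z=fk(q)[1].as_matrix()[:,2]; return np.degrees([np.arccos(-z[2]),np.arctan2(-z[1],-z[0])]).round(1)
E
python3 - <<'E'
from sim import *
q=np.array([-.942,-.294,1.48,0,1.957,-1.553]);print(fk(q)[0],fk(q)[1].as_matrix().round(3))
for late in (0,1):
  S['late']=late
  for name,q in [('C',[-.942,-.294,1.48,0,1.957]),('D',[-.95,.138,1.997,0,1.019]),('mid',[-.95,.38,1.3,0,1.46])]:
    for j6,tr in ((-2.88,-.15),(2.88,.15)):
      x=np.array(q+[j6])
      for k in range(16):
        x=step(x,[0,0,0],tr)
        if k in(0,3,7,15): print(late,name,j6,k,tilt(x),x.round(2),fk(x)[0].round(3))
E
```

```text
[ 0.21713287 -0.09878608  0.42320294] [[ 0.819  0.574 -0.001]
 [ 0.574 -0.819  0.001]
 [-0.    -0.001 -1.   ]]
0 C -2.88 0 [ 0.4 33.8] [-0.8  -0.27  1.46 -0.01  1.95 -2.88] [ 0.238 -0.079  0.423]
0 C -2.88 3 [ 1.8 55.1] [-0.36 -0.18  1.41 -0.03  1.92 -2.88] [0.285 0.006 0.421]
0 C -2.88 7 [ 3.7 74. ] [ 0.2  -0.08  1.35 -0.06  1.9  -2.88] [0.286 0.157 0.414]
0 C -2.88 15 [  7.  109.4] [ 1.27  0.1   1.25 -0.08  1.88 -2.88] [0.027 0.395 0.384]
0 C 2.88 0 [   0.4 -141.3] [-1.09 -0.33  1.5   0.01  1.97  2.88] [ 0.193 -0.111  0.423]
0 C 2.88 3 [   1.4 -161.2] [-1.54 -0.44  1.55  0.03  2.04  2.88] [ 0.13  -0.124  0.423]
0 C 2.88 7 [   2.1 -174.8] [-2.14 -0.58  1.59  0.04  2.16  2.88] [ 0.082 -0.109  0.422]
0 C 2.88 15 [   5.9 -110.8] [-3.11 -0.81  1.49 -0.16  2.5   2.88] [ 0.108 -0.081  0.454]
0 D -2.88 0 [1.2 8.2] [-0.82  0.16  1.97 -0.02  1.02 -2.88] [ 0.302 -0.161  0.129]
0 D -2.88 3 [ 4.4 46.8] [-0.45  0.23  1.92 -0.09  1.02 -2.88] [ 0.358 -0.069  0.119]
0 D -2.88 7 [ 9.1 68.7] [ 0.04  0.34  1.89 -0.18  0.98 -2.88] [0.369 0.081 0.086]
0 D -2.88 15 [ 16.6 103.8] [ 0.68  0.7   2.17 -0.6  
[... 2471 characters left out ...]
 mid -2.88 0 [ 1.3 47.8] [-0.83  0.4   1.27 -0.02  1.47 -2.88] [ 0.449 -0.331  0.229]
1 mid -2.88 3 [ 5.1 56. ] [-0.49  0.44  1.23 -0.09  1.48 -2.88] [ 0.539 -0.187  0.213]
1 mid -2.88 7 [10.1 70.4] [-0.04  0.49  1.26 -0.17  1.45 -2.88] [0.561 0.037 0.167]
1 mid -2.88 15 [ 19.2 100.7] [ 0.82  0.64  1.5  -0.29  1.22 -2.88] [0.311 0.359 0.021]
1 mid 2.88 0 [   1.3 -156.5] [-1.07  0.35  1.36  0.02  1.43  2.88] [ 0.36  -0.395  0.229]
1 mid 2.88 3 [   5.3 -164.3] [-1.43  0.27  1.55  0.09  1.33  2.88] [ 0.213 -0.431  0.215]
1 mid 2.88 7 [   9.9 -177.6] [-1.91  0.19  1.82  0.17  1.21  2.88] [ 0.042 -0.398  0.183]
1 mid 2.88 15 [ 16. 157.] [-2.97  0.11  2.32  0.18  0.96  2.88] [-0.115 -0.189  0.102]
```

```bash
cat > gr.py <<'E'
from sim import *
import sys
tgt=np.radians(-55); goal=-np.array([np.cos(tgt)*np.sin(.73),np.sin(tgt)*np.sin(.73),np.cos(.73)])
def pose(j1,rho,z,j6):
    f=lambda x:np.r_[fk(np.array([j1,x[0],x[1],0,np.pi-x[0]-x[1],j6]))[0]@[np.cos(j1),np.sin(j1),0]-rho,fk(np.array([j1,x[0],x[1],0,np.pi-x[0]-x[1],j6]))[0][2]-z]
    x=least_squares(f,[.4,1.3]).x; return np.array([j1,x[0],x[1],0,np.pi-x[0]-x[1],j6])
rng=np.random.default_rng(0)
for j1,rho,z in [(.7,.55,.35),(.7,.7,.35),(.5,.6,.5),(.9,.6,.35)]:
    q=pose(j1,rho,z,2.879);acts=[]
    for k in range(22):
        best=None
        for trial in range(14):
            a=fk(q)[1]; d=rng.normal(size=3);d[2]*=.5;d*=.05/np.linalg.norm(d)
            if trial==0:d=d*0
            if trial==1 and acts:d=acts[-1]
            for x in (step(q,a.inv().apply(d),.15),):
                p,r=fk(x)
                if p[2]<.3: continue
                s=r.as_matrix()[:,2]@goal
                if best is None or s>best[0]:best=(s,x,d)
        if best is None:break
        q=best[1];acts.append(best[2])
        if k%7==0:print(k,tilt(q),q.round(2),fk(q)[0].round(3),acts[-1].round(3))
    print((j1,rho,z),tilt(q),q.round(2),fk(q)[0].round(3),np.mean(acts,0).round(3),flush=True)
E
timeout 300 python3 gr.py
```

```text
0 [  1.3 -58. ] [0.59 0.24 1.21 0.02 1.69 2.88] [0.339 0.375 0.335] [-0.048 -0.005 -0.013]
7 [ 11.2 -80.3] [-0.25 -0.03  1.59  0.18  1.66  2.88] [0.344 0.096 0.318] [0.043 0.023 0.01 ]
14 [ 14.7 -90.5] [-1.29 -0.17  1.61  0.08  1.95  2.84] [ 0.189 -0.14   0.359] [-0.035 -0.036  0.001]
21 [ 14.7 -90.5] [-3.   -0.59  1.75 -0.28  2.    2.04] [-0.046 -0.037  0.376] [-0.023  0.043  0.009]
(0.7, 0.55, 0.35) [ 14.7 -90.5] [-3.   -0.59  1.75 -0.28  2.    2.04] [-0.046 -0.037  0.376] [-0.018  0.014  0.006]
0 [  0.7 -59.4] [0.6  0.53 0.73 0.01 1.88 2.88] [0.458 0.461 0.346] [-0.049 -0.009 -0.002]
7 [ 10.2 -82.3] [-0.15  0.12  1.45  0.17  1.62  2.88] [0.419 0.116 0.308] [-0.031  0.037  0.015]
14 [ 15.5 -94.6] [-1.14 -0.18  1.78  0.13  1.78  2.84] [ 0.22  -0.085  0.302] [-0.024 -0.044 -0.001]
21 [ 15.5 -94.6] [-2.23 -0.11  1.71 -0.15  1.76  2.77] [-0.078 -0.208  0.304] [-0.049  0.002 -0.011]
(0.7, 0.7, 0.35) [ 15.5 -94.6] [-2.23 -0.11  1.71 -0.15  1.76  2.77] [-0.078 -0.208  0.304] [-0.024  0.008  0.005]
0 [  0.  108.6] [ 0.4   0.38  0.62 -0.    2.14  2.88] [0.462 0.322 0.474] [-0.042  0.01  -0.
[... 213 characters left out ...]
-102.6] [-2.94 -0.73  1.82 -0.22  2.13  2.31] [ 0.039 -0.046  0.351] [ 0.004  0.048 -0.013]
(0.5, 0.6, 0.5) [  11.7 -102.6] [-2.94 -0.73  1.82 -0.22  2.13  2.31] [ 0.039 -0.046  0.351] [-0.016  0.017 -0.004]
0 [  1.3 -46.9] [0.8  0.37 1.02 0.02 1.74 2.88] [0.301 0.489 0.332] [-0.046  0.012 -0.015]
7 [ 11.4 -68.3] [-0.03 -0.01  1.58  0.18  1.65  2.88] [0.324 0.173 0.315] [0.023 0.036 0.026]
14 [ 16.5 -83.5] [-1.03 -0.39  1.85  0.13  1.94  2.85] [0.17  0.024 0.319] [-0.047  0.017  0.007]
21 [ 20.1 -75.2] [-2.47 -0.74  1.92 -0.37  2.08  2.27] [0.043 0.024 0.327] [-0.038  0.032  0.003]
(0.9, 0.6, 0.35) [ 20.1 -75.2] [-2.47 -0.74  1.92 -0.37  2.08  2.27] [0.043 0.024 0.327] [-0.024  0.025  0.005]
```

```bash
cat > gr2.py <<'E'
from sim import *
from gr0 import pose
def run(q,zmin,rmin,N,sgn,w=1.):
    log=[]
    for k in range(N):
        best=None;p0,r0=fk(q)
        for a in np.radians(np.arange(0,360,20)):
            d=.05*np.array([np.cos(q[0])*np.cos(a),np.sin(q[0])*np.cos(a),np.sin(a)])
            x=step(q,r0.inv().apply(d),0,w); p,r=fk(x)
            if p[2]<zmin or np.hypot(*p[:2])<rmin: continue
            z=r.as_matrix()[:,2]; s=-sgn*(z[:2]@[np.cos(q[0]),np.sin(q[0])])
            if best is None or s>best[0]: best=(s,x,np.degrees(a))
        if best is None: print('none');break
        q=best[1]
        if k%6==0 or k==N-1: print(k,tilt(q),q.round(2),fk(q)[0].round(3),round(best[2]),flush=True)
    return q
E
sed '/^rng/,$d' gr.py > gr0.py
timeout 500 python3 - <<'E'
from gr2 import *
print('near, z>.05');run(pose(-.95,.25,.1,-1.5),.05,.2,31,1)
print('near2, z>.15');run(pose(-.95,.25,.2,-1.5),.15,.2,31,1)
print('far low');run(pose(2.2,.75,.1,0),.06,.2,31,-1)
print('far high');run(pose(2.2,.7,.4,0),.35,.2,31,-1)
E
```

```text
near, z>.05
0 [  nan -22.2] [-0.95  0.23  2.29 -0.    0.62 -1.5 ] [ 0.236 -0.128  0.051] 260
6 [  0.  -22.1] [-0.95  0.23  2.29 -0.    0.62 -1.5 ] [ 0.236 -0.128  0.051] 340
12 [ nan -22.] [-0.95  0.23  2.29 -0.    0.62 -1.5 ] [ 0.236 -0.128  0.051] 340
18 [  0.  -21.9] [-0.95  0.23  2.29 -0.    0.62 -1.5 ] [ 0.236 -0.128  0.051] 340
24 [  0.  -21.8] [-0.95  0.23  2.29 -0.    0.62 -1.5 ] [ 0.236 -0.128  0.051] 340
30 [  0.  -21.8] [-0.95  0.23  2.29 -0.    0.62 -1.5 ] [ 0.236 -0.128  0.051] 340
near2, z>.15
0 [nan 2.6] [-0.95 -0.12  2.12 -0.    1.15 -1.5 ] [ 0.219 -0.104  0.168] 220
6 [0.  5.6] [-0.95 -0.12  2.12 -0.    1.15 -1.5 ] [ 0.219 -0.104  0.168] 20
12 [0.  2.8] [-0.95 -0.15  2.2  -0.    1.09 -1.5 ] [ 0.201 -0.08   0.151] 220
18 [0.  3.9] [-0.95 -0.21  2.2  -0.    1.15 -1.5 ] [ 0.194 -0.069  0.162] 220
24 [0.  4.4] [-0.95 -0.21  2.2  -0.    1.15 -1.5 ] [ 0.194 -0.069  0.162] 240
30 [0.  3.7] [-0.95 -0.14  2.04 -0.    1.24 -1.5 ] [ 0.226 -0.114  0.194] 340
far low
0 [  nan -45.9] [ 2.2   0.95  0.52  0.    1.67 -0.  ] [-0.564  0.575  0.117] 20
6 [  4.4 -47.2] [ 2.16  1.05  0.22
[... 326 characters left out ...]
0.11  1.47 -0.2 ] [-0.526  0.827  0.206] 20
far high
0 [  0.7 -44.9] [ 2.19  0.71  0.22  0.    2.19 -0.01] [-0.503  0.502  0.404] 40
6 [  5.3 -46.4] [ 2.13  0.68  0.22  0.02  2.15 -0.05] [-0.484  0.534  0.427] 40
12 [  9.9 -47.8] [ 2.08  0.66  0.22  0.05  2.09 -0.1 ] [-0.465  0.571  0.446] 40
18 [ 14.7 -49.3] [ 2.02  0.65  0.22  0.07  2.03 -0.14] [-0.447  0.61   0.462] 40
24 [ 19.6 -50.8] [ 1.96  0.64  0.22  0.11  1.96 -0.18] [-0.428  0.65   0.477] 40
30 [ 24.6 -52.3] [ 1.9   0.63  0.22  0.14  1.88 -0.23] [-0.408  0.692  0.492] 40sim.py:17: RuntimeWarning: invalid value encountered in arccos
  z=fk(q)[1].as_matrix()[:,2]; return np.degrees([np.arccos(-z[2]),np.arctan2(-z[1],-z[0])]).round(1)
```

Run:
```python
from h import *
S=load('scene0')
for p in [(-.41,.69,.49),(-.5,.5,.4),(-.3,.5,.6),(0,0,0),(0,0,.3),(-.4,.69,0),(.136,.533,.231),(-.5,.6,.2)]: print(p,proj(S,[p])[0].round(0))
c=save('scene','scene1')
```

```text
(-0.41, 0.69, 0.49) [746.  77.]
(-0.5, 0.5, 0.4) [669.  78.]
(-0.3, 0.5, 0.6) [680.  28.]
(0, 0, 0) [437. 168.]
(0, 0, 0.3) [451.  97.]
(-0.4, 0.69, 0) [666. 211.]
(0.136, 0.533, 0.231) [581. 201.]
(-0.5, 0.6, 0.2) [674. 142.]
```

View pics/scene1.png

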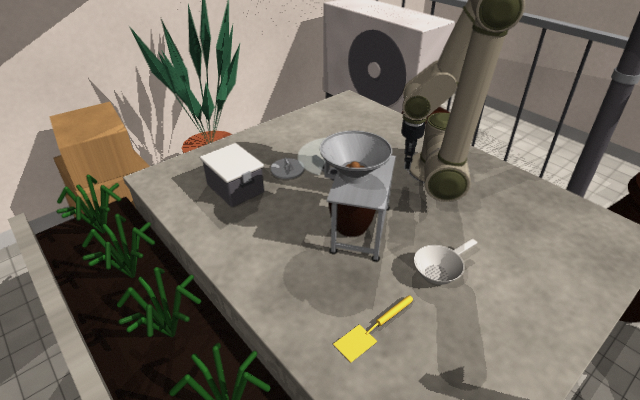

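The picture shows the arm folded near its base. The gripper is at about (410,145), the scene is undisturbed, and there is a railing far behind. The moves can't tilt the tool directly. I'll stretch the arm to its reach limit on the free rear-left side, where over-reach should tilt the tool, since unreached parts aren't made up.

Call:
apply_moves(
  motion=[
    {"fingers":1,"tx":-0.05,"ty":0,"tz":0,"turn":0},
    {"fingers":1,"tx":-0.05,"ty":0,"tz":0,"turn":0},
    {"fingers":1,"tx":-0.05,"ty":0,"tz":0,"turn":0},
    {"fingers":1,"tx":0,"ty":0,"tz":-0.058,"turn":0},
    {"fingers":1,"tx":0,"ty":0,"tz":-0.058,"turn":0},
    {"fingers":1,"tx":0,"ty":0,"tz":-0.058,"turn":0},
    {"fingers":1,"tx":0,"ty":0,"tz":-0.058,"turn":0},
    {"fingers":1,"tx":0,"ty":0,"tz":-0.058,"turn":0},
    {"fingers":1,"tx":0,"ty":0,"tz":-0.058,"turn":0},
    {"fingers":1,"tx":0,"ty":0,"tz":-0.058,"turn":0},
    {"fingers":1,"tx":0,"ty":0,"tz":-0.058,"turn":0},
  ],
)

```text
t: 6.9
tool_pos: [0.2373, -0.1195, 0.4502]
tcp_rot: [0.462, 0.887, -0.001, -0.002]
wrist_force: [-0.1, -1.2, 0.1]
grip_width: 0.0848
grip_force: 0.0
```

Call:
apply_moves(
  motion=[
    {"fingers":1,"tx":0.018,"ty":0.0474,"tz":0,"turn":0},
    {"fingers":1,"tx":0.018,"ty":0.0474,"tz":0,"turn":0},
    {"fingers":1,"tx":0.018,"ty":0.0474,"tz":0,"turn":0},
    {"fingers":1,"tx":0.018,"ty":0.0474,"tz":0,"turn":0},
    {"fingers":1,"tx":0.018,"ty":0.0474,"tz":0,"turn":0},
    {"fingers":1,"tx":0.0547,"ty":0.0128,"tz":0,"turn":0},
    {"fingers":1,"tx":0.0547,"ty":0.0128,"tz":0,"turn":0},
    {"fingers":1,"tx":0.0547,"ty":0.0128,"tz":0,"turn":0},
    {"fingers":1,"tx":0.0547,"ty":0.0128,"tz":0,"turn":0},
    {"fingers":1,"tx":0.0547,"ty":0.0128,"tz":0,"turn":0},
    {"fingers":1,"tx":0.0547,"ty":0.0128,"tz":0,"turn":0},
  ],
)

```text
t: 8.0
tool_pos: [0.2505, 0.3004, 0.4483]
tcp_rot: [0.462, 0.887, -0.001, -0.002]
wrist_force: [1.6, -0.5, 0.8]
grip_width: 0.0853
grip_force: 0.0
```

```bash
python3 st.py
```

```text
[ 0.569  0.019  1.16   0.002  1.965 -0.041] [0.25  0.3   0.448]
[[-0.574  0.819 -0.004]
 [ 0.819  0.574  0.   ]
 [ 0.002 -0.003 -1.   ]]
tilt 0.2 lean az -4.9
```

Call:
apply_moves(
  motion=[
    {"fingers":1,"tx":0.05,"ty":-0.028,"tz":0,"turn":0},
    {"fingers":1,"tx":0.05,"ty":-0.028,"tz":0,"turn":0},
    {"fingers":1,"tx":0.05,"ty":-0.028,"tz":0,"turn":0},
    {"fingers":1,"tx":0.05,"ty":-0.028,"tz":0,"turn":0},
    {"fingers":1,"tx":0.05,"ty":-0.028,"tz":0,"turn":0},
    {"fingers":1,"tx":0.05,"ty":-0.028,"tz":0,"turn":0},
    {"fingers":1,"tx":0.0395,"ty":-0.0378,"tz":0,"turn":0},
    {"fingers":1,"tx":0.0395,"ty":-0.0378,"tz":0,"turn":0},
    {"fingers":1,"tx":0.0395,"ty":-0.0378,"tz":0,"turn":0},
    {"fingers":1,"tx":0.0395,"ty":-0.0378,"tz":0,"turn":0},
    {"fingers":1,"tx":0.0395,"ty":-0.0378,"tz":0,"turn":0},
    {"fingers":1,"tx":0.0395,"ty":-0.0378,"tz":0,"turn":0},
  ],
)

```text
t: 9.2
tool_pos: [-0.256, 0.47, 0.4497]
tcp_rot: [0.462, 0.887, -0.001, -0.001]
wrist_force: [0.9, 0.2, 0.4]
grip_width: 0.0853
grip_force: 0.0
```

Call:
apply_moves(
  motion=[
    {"fingers":1,"tx":0.06,"ty":0,"tz":0,"turn":0},
    {"fingers":1,"tx":0.06,"ty":0,"tz":0,"turn":0},
    {"fingers":1,"tx":0.06,"ty":0,"tz":0,"turn":0},
    {"fingers":1,"tx":0.06,"ty":0,"tz":0,"turn":0},
  ],
)

```text
t: 9.6
tool_pos: [-0.3498, 0.6017, 0.4138]
tcp_rot: [0.462, 0.887, -0.003, -0.002]
wrist_force: [-0.4, 1.0, -2.1]
grip_width: 0.0854
grip_force: 0.0
```

```bash
python3 st.py
```

```text
[1.925 0.694 0.233 0.008 2.216 1.319] [-0.35   0.602  0.414]
[[-0.574  0.819 -0.006]
 [ 0.819  0.574 -0.003]
 [ 0.001 -0.007 -1.   ]]
tilt 0.4 lean az 28.6
```

Call:
apply_moves(
  motion=[
    {"fingers":1,"tx":0.048,"ty":0,"tz":-0.038,"turn":0},
    {"fingers":1,"tx":0.048,"ty":0,"tz":-0.038,"turn":0},
    {"fingers":1,"tx":0.048,"ty":0,"tz":-0.038,"turn":0},
    {"fingers":1,"tx":0.048,"ty":0,"tz":-0.038,"turn":0},
    {"fingers":1,"tx":0.048,"ty":0,"tz":-0.038,"turn":0},
    {"fingers":1,"tx":0.048,"ty":0,"tz":-0.038,"turn":0},
  ],
)

```text
t: 10.2
tool_pos: [-0.3697, 0.6034, 0.459]
tcp_rot: [0.46, 0.884, 0.044, -0.074]
wrist_force: [-0.1, 1.0, -0.3]
grip_width: 0.085
grip_force: 0.0
```

```bash
python3 st.py
```

```text
[1.942 0.638 0.221 0.036 2.112 1.353] [-0.37   0.603  0.459]
[[-0.566  0.82  -0.09 ]
 [ 0.806  0.573  0.147]
 [ 0.172  0.01  -0.985]]
tilt 9.9 lean az -58.3
```

Call:
apply_moves(
  motion=[
    {"fingers":1,"tx":0.054,"ty":0,"tz":-0.03,"turn":0},
    {"fingers":1,"tx":0.054,"ty":0,"tz":-0.03,"turn":0},
    {"fingers":1,"tx":0.055,"ty":0,"tz":-0.026,"turn":0},
    {"fingers":1,"tx":0.055,"ty":0,"tz":-0.026,"turn":0},
    {"fingers":1,"tx":0.057,"ty":0,"tz":-0.022,"turn":0},
    {"fingers":1,"tx":0.057,"ty":0,"tz":-0.022,"turn":0},
    {"fingers":1,"tx":0.059,"ty":0,"tz":-0.017,"turn":0},
    {"fingers":1,"tx":0.059,"ty":0,"tz":-0.017,"turn":0},
    {"fingers":1,"tx":0.06,"ty":0,"tz":-0.013,"turn":0},
  ],
)

```text
t: 11.1
tool_pos: [-0.4195, 0.6466, 0.4693]
tcp_rot: [0.452, 0.869, 0.102, -0.174]
wrist_force: [0.8, -0.5, -0.2]
grip_width: 0.0858
grip_force: 0.0
```

```bash
python3 st.py
```

```text
[1.972 0.648 0.222 0.066 1.87  1.393] [-0.42   0.647  0.469]
[[-0.531  0.821 -0.21 ]
 [ 0.75   0.57   0.334]
 [ 0.394  0.02  -0.919]]
tilt 23.3 lean az -57.9
```

Call:
apply_moves(
  motion=[
    {"fingers":1,"tx":0.06,"ty":0,"tz":-0.014,"turn":0},
    {"fingers":1,"tx":0.06,"ty":0,"tz":-0.014,"turn":0},
    {"fingers":1,"tx":0.06,"ty":0,"tz":-0.01,"turn":0},
    {"fingers":1,"tx":0.06,"ty":0,"tz":-0.01,"turn":0},
    {"fingers":1,"tx":0.061,"ty":0,"tz":-0.007,"turn":0},
    {"fingers":1,"tx":0.061,"ty":0,"tz":-0.007,"turn":0},
    {"fingers":1,"tx":0.061,"ty":0,"tz":-0.004,"turn":0},
    {"fingers":1,"tx":0.061,"ty":0,"tz":-0.004,"turn":0},
    {"fingers":1,"tx":0.061,"ty":0,"tz":0,"turn":0},
    {"fingers":1,"tx":0.061,"ty":0,"tz":0,"turn":0},
    {"fingers":1,"tx":0.061,"ty":0,"tz":0,"turn":0},
  ],
)

```text
t: 12.2
tool_pos: [-0.4747, 0.7039, 0.4961]
tcp_rot: [0.432, 0.832, 0.173, -0.302]
wrist_force: [0.1, 0.2, 0.6]
grip_width: 0.0857
grip_force: 0.0
```

```bash
python3 st.py
```

```text
[1.996 0.669 0.222 0.095 1.545 1.416] [-0.475  0.704  0.496]
[[-0.444  0.823 -0.353]
 [ 0.615  0.567  0.548]
 [ 0.651  0.027 -0.758]]
tilt 40.7 lean az -57.2
```

Call:
apply_moves(
  motion=[
    {"fingers":0.5,"tx":0.058,"ty":-0.02,"tz":0.004,"turn":0},
    {"fingers":0.5,"tx":0.058,"ty":-0.02,"tz":0.004,"turn":0},
    {"fingers":0.5,"tx":0.058,"ty":-0.02,"tz":0.008,"turn":0},
    {"fingers":0.5,"tx":0.058,"ty":-0.02,"tz":0.008,"turn":0},
    {"fingers":0.4,"tx":0.057,"ty":-0.02,"tz":0.01,"turn":0},
    {"fingers":0.4,"tx":0.057,"ty":-0.02,"tz":0.01,"turn":0},
    {"fingers":0.4,"tx":0.057,"ty":-0.02,"tz":0.012,"turn":0},
  ],
)

```text
t: 12.9
tool_pos: [-0.5804, 0.6795, 0.5148]
tcp_rot: [0.412, 0.801, 0.209, -0.38]
wrist_force: [0.5, 0.8, -0.0]
grip_width: 0.0341
grip_force: 0.0
```

```bash
python3 st.py
cat >> sim.py <<'E'
_fk0=fk
def fk(q):
    p,f=_fk0(q); return p,f*R.from_euler('z',-np.pi/2)
E
python3 - <<'E'
from sim import *
import sim
from bench import manip
s=manip.get_state(); q=s['joints']
for s4 in (1,-1):
  for late in (0,1):
    for LT in (.25,.3,.33,.348,.37):
      S.update(s4=s4,late=late); sim.LT=LT; sim.H=.22+LT-.348
      p,f=fk(q); print(s4,late,LT,((p-s['tool_pos'])*1000).round(1),np.degrees((f*R.from_quat(s['tcp_rot']).inv()).magnitude()).round(2))
E
```

```text
[2.141 0.693 0.222 0.019 1.329 1.525] [-0.58   0.679  0.515]
[[-0.371  0.82  -0.437]
 [ 0.502  0.573  0.648]
 [ 0.781  0.021 -0.624]]
tilt 51.4 lean az -56.0
1 0 0.25 [ 2.9 -4.2 -2.6] 0.0
1 0 0.3 [-19.   28.2  16.2] 0.0
1 0 0.33 [-32.1  47.6  27.5] 0.0
1 0 0.348 [-39.9  59.3  34.2] 0.0
1 0 0.37 [-49.5  73.5  42.5] 0.0
1 1 0.25 [ 3.6 -5.4 -0.8] 0.0
1 1 0.3 [-18.2  27.   18. ] 0.0
1 1 0.33 [-31.3  46.5  29.2] 0.0
1 1 0.348 [-39.2  58.1  36. ] 0.0
1 1 0.37 [-48.8  72.4  44.3] 0.0
-1 0 0.25 [10.6  0.7 -2.6] 2.17
-1 0 0.3 [-9.7 34.1 16.2] 2.17
-1 0 0.33 [-21.9  54.1  27.5] 2.17
-1 0 0.348 [-29.2  66.2  34.2] 2.17
-1 0 0.37 [-38.1  80.8  42.5] 2.17
-1 1 0.25 [ 9.9  1.9 -4.4] 2.17
-1 1 0.3 [-10.4  35.3  14.4] 2.17
-1 1 0.33 [-22.6  55.3  25.7] 2.17
-1 1 0.348 [-29.9  67.3  32.5] 2.17
-1 1 0.37 [-38.8  82.   40.8] 2.17
```

```bash
sed -i 's/^L1,L2.*/L1,L2,E,H,LT,LAT=.538,.351,.103,.1287,.2567,.1175/' sim.py
python3 - <<'E'
from sim import *
from bench import manip
s=manip.get_state(); q0=s['joints']; r0=R.from_quat(s['tcp_rot'])
print((fk(q0)[0]-s['tool_pos']).round(4))
def ik(p,r,q):
    f=lambda x:(lambda y:np.r_[y[0]-p,(y[1]*r.inv()).as_rotvec()])(fk(x))
    best=None
    for k in range(3):
        o=least_squares(f,np.clip(q,LO+1e-3,HI-1e-3),bounds=(LO,HI),x_scale=1)
        q=o.x
    return o.x,np.abs(o.fun).max()
way=[(-.45,.53,.5),(-.25,.45,.45),(0,.42,.45),(.25,.3,.45),(.35,.05,.45),(.36,-.15,.45),(.5,-.35,.4),(.6,-.25,.3),(.504,-.12,.205),(.58,-.1,.205),(.613,-.043,.205)]
for phi in (0,):
    q=q0.copy();r=r0*R.from_euler('z',phi)
    for p in way:
        q,e=ik(np.array(p),r,q); print(p,q.round(2),round(e,4))
    for ph in (-40,-20,20,40):
      for p in way[-3:]:
        x,e=ik(np.array(p),r0*R.from_euler('z',np.radians(ph)),q); print(ph,p,x.round(2),round(e,4))
E
```

```text
[-0.      0.0001 -0.0001]
(-0.45, 0.53, 0.5) [2.08 0.22 1.05 0.08 0.98 1.45] 0.0
(-0.25, 0.45, 0.45) [ 1.64 -0.13  1.56  0.5   0.95  0.89] 0.0
(0, 0.42, 0.45) [ 0.72 -0.21  1.62  0.89  1.58  0.18] 0.0
(0.25, 0.3, 0.45) [ 0.04  0.01  1.43  0.87  2.08 -0.28] 0.0
(0.35, 0.05, 0.45) [-0.5   0.19  1.23  0.62  2.47 -0.77] 0.0
(0.36, -0.15, 0.45) [-0.8   0.36  0.98  0.31  2.67 -1.21] 0.0
(0.5, -0.35, 0.4) [-0.85  0.84  0.32  0.37  2.85 -1.16] 0.0259
(0.6, -0.25, 0.3) [-0.67  0.98  0.22  0.64  2.74 -0.8 ] 0.004
(0.504, -0.12, 0.205) [-0.61  0.7   1.08  0.35  2.19 -1.15] 0.0
(0.58, -0.1, 0.205) [-0.53  0.81  0.84  0.46  2.27 -0.99] 0.0
(0.613, -0.043, 0.205) [-0.44  0.84  0.79  0.55  2.26 -0.87] 0.0
-40 (0.504, -0.12, 0.205) [-0.61  0.7   1.08  0.35  2.19 -1.85] 0.0
-40 (0.58, -0.1, 0.205) [-0.53  0.81  0.84  0.46  2.27 -1.69] 0.0
-40 (0.613, -0.043, 0.205) [-0.44  0.84  0.79  0.55  2.26 -1.57] 0.0
-20 (0.504, -0.12, 0.205) [-0.61  0.7   1.08  0.35  2.19 -1.5 ] 0.0
-20 (0.58, -0.1, 0.205) [-0.53  0.81  0.84  0.46  2.27 -1.34] 0.0
-20 (0.613, -0.043, 0.205) [-0.44  0.84  0.79  0.55  2.26 -1.22] 0.0
20 (0.504, -0.12, 0.205) [-0.61  0.7   1.08  0.35  2.19 -0.8 ] 0.0
20 (0.58, -0.1, 0.205) [-0.53  0.81  0.84  0.46  2.27 -0.64] 0.0
20 (0.613, -0.043, 0.205) [-0.44  0.84  0.79  0.55  2.26 -0.52] 0.0
40 (0.504, -0.12, 0.205) [-0.61  0.7   1.08  0.35  2.19 -0.45] 0.0
40 (0.58, -0.1, 0.205) [-0.53  0.81  0.84  0.46  2.27 -0.29] 0.0
40 (0.613, -0.043, 0.205) [-0.44  0.84  0.79  0.55  2.26 -0.17] 0.0
```

```bash
cat > cv.py <<'E'
import sys,json
from h import *
def conv(way,step=.05,p=None):
    s=manip.get_state(); M=R.from_quat(s['tcp_rot']).as_matrix(); p=s['tool_pos'] if p is None else np.array(p)
    for w in way:
        w=np.array(w[:3]+(() if len(w)<4 else ())); d=w-p; n=int(np.ceil(np.linalg.norm(d)/step-1e-6)); v=M.T@d/n/.8
        print(n,'rows', v.round(4),'->',w); p=w
E
python3 -c "
from cv import *
conv([(-.25,.45,.45)],.049);conv([(0,.42,.45)],.04,(-.25,.45,.45));conv([(.25,.3,.45),(.35,.05,.45),(.36,-.15,.45),(.556,-.198,.29)],.048,(0,.42,.45))"
```

```text
9 rows [-0.0401  0.0192 -0.0351] -> [-0.25  0.45  0.45]
7 rows [-0.0192  0.0335 -0.023 ] -> [0.   0.42 0.45]
6 rows [-0.0319  0.0284 -0.039 ] -> [0.25 0.3  0.45]
6 rows [-0.0339 -0.0128 -0.0428] -> [0.35 0.05 0.45]
5 rows [-0.026  -0.0266 -0.0335] -> [ 0.36 -0.15  0.45]
6 rows [-0.0462  0.027  -0.0035] -> [ 0.556 -0.198  0.29 ]
```

Call:
apply_moves(
  motion=[
    {"fingers":0.5,"tx":-0.0401,"ty":0.0192,"tz":-0.0351,"turn":0},
    {"fingers":0.5,"tx":-0.0401,"ty":0.0192,"tz":-0.0351,"turn":0},
    {"fingers":0.5,"tx":-0.0401,"ty":0.0192,"tz":-0.0351,"turn":0},
    {"fingers":0.5,"tx":-0.0401,"ty":0.0192,"tz":-0.0351,"turn":0},
    {"fingers":0.5,"tx":-0.0401,"ty":0.0192,"tz":-0.0351,"turn":0},
    {"fingers":0.5,"tx":-0.0401,"ty":0.0192,"tz":-0.0351,"turn":0},
    {"fingers":0.5,"tx":-0.0401,"ty":0.0192,"tz":-0.0351,"turn":0},
    {"fingers":0.5,"tx":-0.0401,"ty":0.0192,"tz":-0.0351,"turn":0},
    {"fingers":0.5,"tx":-0.0401,"ty":0.0192,"tz":-0.0351,"turn":0},
  ],
)

```text
t: 13.8
tool_pos: [-0.2562, 0.4552, 0.4529]
tcp_rot: [0.412, 0.802, 0.209, -0.38]
wrist_force: [0.8, 0.1, 0.9]
grip_width: 0.0429
grip_force: 0.0
```

Call:
apply_moves(
  motion=[
    {"fingers":0.5,"tx":-0.0192,"ty":0.0335,"tz":-0.023,"turn":0},
    {"fingers":0.5,"tx":-0.0192,"ty":0.0335,"tz":-0.023,"turn":0},
    {"fingers":0.5,"tx":-0.0192,"ty":0.0335,"tz":-0.023,"turn":0},
    {"fingers":0.5,"tx":-0.0192,"ty":0.0335,"tz":-0.023,"turn":0},
    {"fingers":0.5,"tx":-0.0192,"ty":0.0335,"tz":-0.023,"turn":0},
    {"fingers":0.5,"tx":-0.0192,"ty":0.0335,"tz":-0.023,"turn":0},
    {"fingers":0.5,"tx":-0.0192,"ty":0.0335,"tz":-0.023,"turn":0},
  ],
)

```text
t: 14.5
tool_pos: [-0.0057, 0.4262, 0.454]
tcp_rot: [0.413, 0.802, 0.21, -0.379]
wrist_force: [-0.1, 0.9, -0.9]
grip_width: 0.0427
grip_force: 0.0
```

Call:
apply_moves(
  motion=[
    {"fingers":0.5,"tx":-0.0319,"ty":0.0284,"tz":-0.039,"turn":0},
    {"fingers":0.5,"tx":-0.0319,"ty":0.0284,"tz":-0.039,"turn":0},
    {"fingers":0.5,"tx":-0.0319,"ty":0.0284,"tz":-0.039,"turn":0},
    {"fingers":0.5,"tx":-0.0319,"ty":0.0284,"tz":-0.039,"turn":0},
    {"fingers":0.5,"tx":-0.0319,"ty":0.0284,"tz":-0.039,"turn":0},
    {"fingers":0.5,"tx":-0.0319,"ty":0.0284,"tz":-0.039,"turn":0},
  ],
)

```text
t: 15.1
tool_pos: [0.245, 0.3055, 0.4543]
tcp_rot: [0.413, 0.802, 0.209, -0.378]
wrist_force: [0.6, 2.0, 1.0]
grip_width: 0.0429
grip_force: 0.0
```

```bash
python3 st.py
```

```text
[ 0.059  0.004  1.423  0.873  2.072 -0.262] [0.245 0.306 0.454]
[[-0.373  0.82  -0.434]
 [ 0.504  0.571  0.648]
 [ 0.779  0.023 -0.627]]
tilt 51.2 lean az -56.2
```

Call:
apply_moves(
  motion=[
    {"fingers":0.5,"tx":-0.0339,"ty":-0.0128,"tz":-0.0428,"turn":0},
    {"fingers":0.5,"tx":-0.0339,"ty":-0.0128,"tz":-0.0428,"turn":0},
    {"fingers":0.5,"tx":-0.0339,"ty":-0.0128,"tz":-0.0428,"turn":0},
    {"fingers":0.5,"tx":-0.0339,"ty":-0.0128,"tz":-0.0428,"turn":0},
    {"fingers":0.5,"tx":-0.0339,"ty":-0.0128,"tz":-0.0428,"turn":0},
    {"fingers":0.5,"tx":-0.0339,"ty":-0.0128,"tz":-0.0428,"turn":0},
    {"fingers":0.5,"tx":-0.026,"ty":-0.0266,"tz":-0.0335,"turn":0},
    {"fingers":0.5,"tx":-0.026,"ty":-0.0266,"tz":-0.0335,"turn":0},
    {"fingers":0.5,"tx":-0.026,"ty":-0.0266,"tz":-0.0335,"turn":0},
    {"fingers":0.5,"tx":-0.026,"ty":-0.0266,"tz":-0.0335,"turn":0},
    {"fingers":0.5,"tx":-0.026,"ty":-0.0266,"tz":-0.0335,"turn":0},
  ],
)

```text
t: 16.2
tool_pos: [0.353, -0.1449, 0.455]
tcp_rot: [0.413, 0.802, 0.208, -0.378]
wrist_force: [0.7, -0.5, 0.4]
grip_width: 0.0423
grip_force: 0.0
```

Call:
apply_moves(
  motion=[
    {"fingers":0.5,"tx":-0.0462,"ty":0.027,"tz":-0.0035,"turn":0},
    {"fingers":0.5,"tx":-0.0462,"ty":0.027,"tz":-0.0035,"turn":0},
    {"fingers":0.5,"tx":-0.0462,"ty":0.027,"tz":-0.0035,"turn":0},
    {"fingers":0.5,"tx":-0.0462,"ty":0.027,"tz":-0.0035,"turn":0},
    {"fingers":0.5,"tx":-0.0462,"ty":0.027,"tz":-0.0035,"turn":0},
    {"fingers":0.5,"tx":-0.0462,"ty":0.027,"tz":-0.0035,"turn":0},
  ],
)

```text
t: 16.8
tool_pos: [0.5506, -0.1916, 0.2942]
tcp_rot: [0.413, 0.802, 0.208, -0.378]
wrist_force: [-1.3, 0.0, 1.3]
grip_width: 0.0428
grip_force: 0.0
```

```bash
python3 st.py; python3 -c "
from h import *
c=save('wrist','wr1'); save('top','top1')
k=np.exp(1j*np.radians(125.4));o=.523-.028j
for r in (104,42):
  for w in(-9,9):
    a=o+k*np.exp(1j*np.radians(135))*(r+1j*w)/1000; print(r,w,proj(c,[[a.real,a.imag,.214]])[0].round(1))
"
```

```text
[-0.652  0.791  0.637  0.451  2.532 -1.011] [ 0.551 -0.192  0.294]
[[-0.373  0.82  -0.435]
 [ 0.505  0.572  0.646]
 [ 0.779  0.021 -0.627]]
tilt 51.2 lean az -56.1
104 -9 [307.8 207. ]
104 9 [325.  221.5]
42 -9 [361.7 163.2]
42 9 [378.7 175.3]
```

View pics/wr1.png

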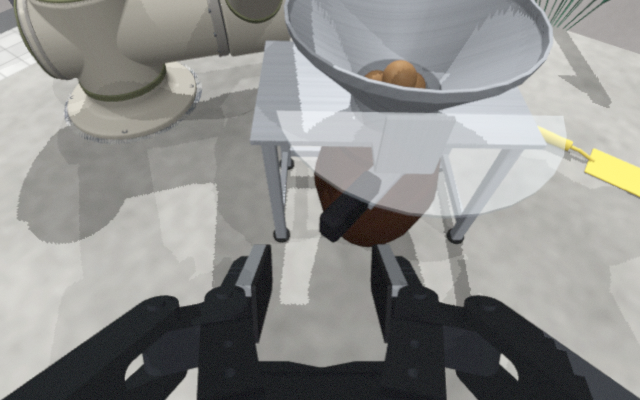

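The wrist view shows the handle under the clear hood. Its outer end is at about (333,225), slightly right of the predicted (316,214), and the open pads are at (258,280) and (385,280). I'll crop to refine.

Run:
```python
import cv2,numpy as np
a=cv2.imread('pics/wr1.png')[150:260,300:400]; b=cv2.imread('pics/top1.png')[195:245,330:380]
A=cv2.resize(a,(400,440),interpolation=cv2.INTER_CUBIC);B=cv2.resize(b,(400,400),interpolation=cv2.INTER_CUBIC)
A=cv2.convertScaleAbs(A,alpha=1.8,beta=20);B=cv2.copyMakeBorder(B,0,40,0,0,cv2.BORDER_CONSTANT)
cv2.imwrite('pics/crop2.png',np.hstack([A,B]))
```

```text
(no output)
```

View pics/crop2.png

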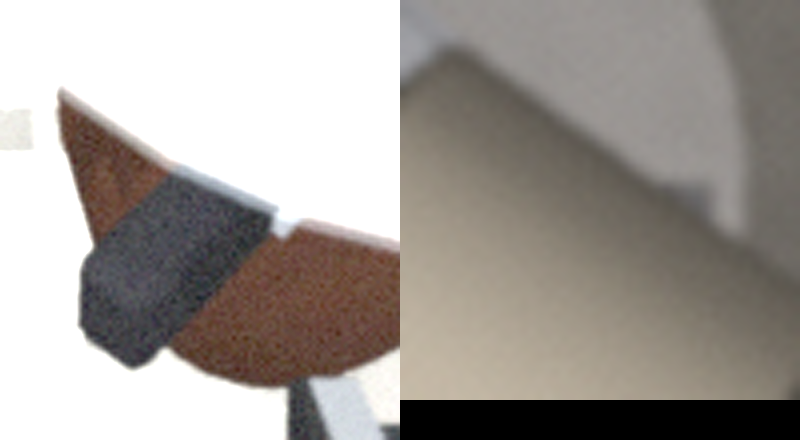

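The crop shows the handle's outer top corners at wrist px (322.5,213.7) and about (337,226).

Run:
```python
from h import *
W,T=load('wr1'),load('top0')
o=.523-.028j;k=np.exp(1j*np.radians(125.4))
def st(p): w=((p[0]+1j*p[1])-o)/k; return round(abs(w),4),round(np.degrees(np.angle(w)),1)
for u in [(322.5,213.7),(337,226),(330,220)]:
    p=plane(W,[u],.214)[0]; print(p.round(4),st(p))
print(tri(W,[330,220],T,[368.4,221.6]))
# bottom corners at z .186
for u in [(320,230),(333,242),(341,236)]: p=plane(W,[u],.186)[0]; print('bot',p.round(4),st(p))
# redo pivot: deck front corners in wrist view z .206 : rough
g=cv2.cvtColor(T['pixels'],cv2.COLOR_RGB2GRAY)[212:232,345:375]
print((g<95).astype(int).sum(), [(345+x.mean(),212+y.mean(),x.max()+345,x.min()+345) for y,x in [np.where(g<105)]])
for r in g[4:16]: print(*r)
```

```text
[ 0.5091 -0.1275  0.214 ] (np.float64(0.1005), np.float64(136.7))
[ 0.5238 -0.1301  0.214 ] (np.float64(0.1021), np.float64(145.0))
[ 0.5168 -0.1288  0.214 ] (np.float64(0.101), np.float64(141.1))
(array([ 0.51381722, -0.12748152,  0.20968518]), np.float64(0.0037372214680241947))
bot [ 0.5067 -0.1263  0.186 ] (np.float64(0.0997), np.float64(135.2))
bot [ 0.5214 -0.1293  0.186 ] (np.float64(0.1013), np.float64(143.7))
bot [ 0.5236 -0.1211  0.186 ] (np.float64(0.0931), np.float64(144.9))
0 [(np.float64(356.02564102564105), np.float64(220.25641025641025), np.int64(366), np.int64(350))]
153 152 149 136 129 129 132 131 133 134 135 136 139 139 140 141 143 144 147 147 149 146 148 146 150 149 147 139 121 111
154 151 147 130 113 111 112 112 115 116 119 117 121 125 124 125 127 130 129 134 135 133 135 140 145 149 146 136 120 111
155 152 150 135 112 103 101 104 104 105 106 105 108 106 109 107 111 111 110 111 115 115 118 125 140 148 148 134 119 107
160 155 154 142 117 102 102 105 104 103 102 103 105 107 104 103 104 104 104 107 106 104 110 115 134 148 149 137 118 110
161 151 150 144 124 104 104 10
[... 229 characters left out ...]
 114 102 104 103 104 106 109 107 106 108 107 108 107 107 106 106 106 106 117 134 148 149 138 118 108
161 153 147 148 139 117 104 103 104 102 105 105 105 105 104 105 104 105 106 105 106 105 105 116 133 148 146 136 114 106
164 159 148 149 147 128 114 112 113 111 109 110 109 111 108 106 107 107 105 107 106 107 111 123 139 148 149 132 114 107
163 156 151 152 154 142 133 130 129 130 128 127 128 125 125 122 121 121 119 117 118 118 124 135 146 150 143 128 112 107
161 158 148 153 156 151 142 142 143 144 145 144 144 143 140 139 137 136 137 134 136 136 141 148 152 148 140 125 110 106
162 154 147 149 156 153 147 149 148 148 150 149 150 149 147 148 147 145 145 145 146 148 152 151 152 149 134 120 110 108
```

```bash
cat > geo.py <<'E'
from h import *
PIV=np.array([.525,-.025]);CL=np.radians(-97.5);MID=np.radians(-52.5)
def sdf(P,c,h):
    q=np.abs(P-c)-h; return np.linalg.norm(np.maximum(q,0),axis=1)+np.minimum(q.max(1),0)
def boxes(g):
    rt=.013*g/.085; L=.0727-rt
    return [(np.array([0,s*(g/2+.00725),-rt-L/2]),np.array([.011,.00725,L/2])) for s in(1,-1)],(np.array([0,0,-.0727-.05]),np.array([.038,.0425,.05]))
A,Rr,Z=np.meshgrid(MID+np.radians(np.linspace(-80,80,81)),np.linspace(.03,.106,20),[.262,.265])
HOOD=np.c_[PIV[0]+(Rr*np.cos(A)).ravel(),PIV[1]+(Rr*np.sin(A)).ravel(),Z.ravel()]
a,b,c=np.meshgrid(np.linspace(.042,.104,32),np.linspace(-.009,.009,7),np.linspace(.186,.214,8));HB=np.c_[a.ravel(),b.ravel(),c.ravel()]
def handle(az): 
    c,s=np.cos(az),np.sin(az); return np.c_[PIV[0]+c*HB[:,0]-s*HB[:,1],PIV[1]+s*HB[:,0]+c*HB[:,1],HB[:,2]]
def clear(p,M,g,az):
    F,B=boxes(g); loc=lambda X:(X-p)@M
    H=loc(HOOD);K=loc(handle(az))
    return min(sdf(H,*B).min(),min(sdf(H,*f).min() for f in F)),[sdf(K,*f).min() for f in F],sdf(K,*B).min()
def search(az,side,g,phi,M0,rs=np.arange(.07,.1,.004),zs=(.196,.2,.204,.208)):
    """side -1: -y finger pushes handle ccw (opening). returns best hood clearance pose"""
    M=M0@R.from_euler('z',phi,degrees=True).as_matrix(); best=None
    u=np.array([np.cos(az),np.sin(az)]);n=np.array([-u[1],u[0]])
    for r in rs:
      for z in zs:
        prev=None
        # sweep tangential toward pushing direction until contact
        for t in np.arange(-.06,.06,.002):
            tt=t if side<0 else -t
            p=np.r_[PIV+u*r+n*tt,z]
            h,f,b=clear(p,M,g,az)
            if min(f)<.001:
                if prev is not None:
                    i=0 if side>0 else 1
                    # contact must be by wanted finger
                    if f[i]<.001 or g==0:
                        # overlap: how deep when moved 6 mm further
                        d=clear(np.r_[PIV+u*r+n*(tt-side*.006),z],M,g,az)[1]; dep=-min(d)
                        if dep>.003 and (best is None or prev[0]>best[0]): best=(prev[0],r,z,prev[1],dep)
                prev=None
                if g==0: break
            else: prev=(h,tt)
    return best
E
cat > t.py <<'E'
from geo import *
M0=R.from_quat(manip.get_state()['tcp_rot']).as_matrix()
rs=np.arange(.078,.1,.006);zs=(.198,.204,.208)
for name,side in (('open',-1),('close',1)):
  for a in (0,45,90):
    for g in (0,.043,.06,.083):
      o=[]
      for phi in (-30,0,30):
        b=search(CL+np.radians(a),side,g,phi,M0,rs,zs); o.append(None if b is None else tuple(np.round(np.array(b)*1000,0).astype(int)))
      print(name,a,int(g*1000),o,flush=True)
E
timeout 560 python3 t.py
```

```text
open 0 0 [(np.int64(3), np.int64(96), np.int64(208), np.int64(-32), np.int64(4)), (np.int64(1), np.int64(96), np.int64(208), np.int64(-38), np.int64(3)), (np.int64(0), np.int64(96), np.int64(198), np.int64(-38), np.int64(5))]
open 0 43 [None, (np.int64(-2), np.int64(78), np.int64(208), np.int64(-6), np.int64(4)), (np.int64(6), np.int64(90), np.int64(198), np.int64(2), np.int64(3))]
open 0 60 [None, None, (np.int64(-1), np.int64(78), np.int64(198), np.int64(6), np.int64(3))]
open 0 83 [None, None, None]
open 45 0 [(np.int64(24), np.int64(96), np.int64(198), np.int64(-28), np.int64(5)), (np.int64(28), np.int64(96), np.int64(204), np.int64(-26), np.int64(5)), (np.int64(26), np.int64(96), np.int64(198), np.int64(-28), np.int64(5))]
open 45 43 [(np.int64(11), np.int64(84), np.int64(198), np.int64(2), np.int64(4)), (np.int64(27), np.int64(96), np.int64(204), np.int64(10), np.int64(5)), None]
open 45 60 [(np.int64(6), np.int64(78), np.int64(198), np.int64(10), np.int64(4)), (np.int64(26), np.int64(96), np.int64(204), np.int64(20), np.int64(5)), (np.int64(13), np.int64(96), np.int64(198), np
[... 1948 characters left out ...]
[None, (np.int64(23), np.int64(90), np.int64(204), np.int64(-18), np.int64(6)), (np.int64(6), np.int64(78), np.int64(198), np.int64(-8), np.int64(4))]
close 45 83 [None, (np.int64(21), np.int64(90), np.int64(198), np.int64(-30), np.int64(6)), (np.int64(9), np.int64(78), np.int64(198), np.int64(-24), np.int64(3))]
close 90 0 [(np.int64(-5), np.int64(96), np.int64(198), np.int64(42), np.int64(4)), (np.int64(-6), np.int64(96), np.int64(204), np.int64(42), np.int64(4)), (np.int64(-2), np.int64(96), np.int64(208), np.int64(32), np.int64(4))]
close 90 43 [(np.int64(-4), np.int64(84), np.int64(198), np.int64(4), np.int64(4)), None, None]
close 90 60 [None, None, None]
close 90 83 [None, None, None]
```

```bash
cat > t2.py <<'E'
from geo import *
M0=R.from_quat(manip.get_state()['tcp_rot']).as_matrix()
rs=np.arange(.096,.117,.004)
for name,side,az in (('open',-1,0),('open',-1,20),('close',1,90),('close',1,70)):
    for phi in (-45,0,45):
      for z in (.196,.202,.208):
        o=[]
        for r in rs:
          b=search(CL+np.radians(az),side,0,phi,M0,[r],[z]); o.append(None if b is None else tuple(int(round(v*1000)) for v in (b[1],b[0],b[3],b[4])))
        print(name,az,phi,z,o,flush=True)
E
timeout 560 python3 t2.py
```

```text
open 0 -45 0.196 [(96, 0, -38, 5), None, None, None, None, None]
open 0 -45 0.202 [(96, 0, -34, 4), (100, 4, -34, 4), (104, 8, -32, 4), None, None, None]
open 0 -45 0.208 [(96, 1, -30, 4), (100, 5, -30, 4), (104, 9, -28, 5), (108, 13, -28, 5), None, None]
open 0 0 0.196 [(96, -4, -38, 4), (100, -1, -34, 5), (104, 1, -32, 3), (108, 6, -28, 4), None, None]
open 0 0 0.202 [(96, -1, -38, 4), (100, 2, -34, 5), (104, 5, -32, 3), (108, 9, -28, 4), (112, 13, -24, 4), None]
open 0 0 0.208 [(96, 1, -38, 3), (100, 5, -34, 5), (104, 8, -32, 3), (108, 12, -28, 4), None, None]
open 0 45 0.196 [None, (100, 7, -38, 3), None, None, None, None]
open 0 45 0.202 [(96, 2, -38, 5), None, None, (108, 15, -30, 3), None, None]
open 0 45 0.208 [(96, 3, -34, 5), (100, 7, -34, 4), (104, 11, -32, 4), None, None, None]
open 20 -45 0.196 [(96, 14, -32, 5), (100, 18, -32, 3), (104, 22, -30, 4), (108, 26, -28, 3), None, None]
open 20 -45 0.202 [(96, 16, -32, 4), (100, 20, -32, 3), (104, 24, -30, 4), None, None, None]
open 20 -45 0.208 [(96, 18, -28, 5), (100, 20, -28, 5), (104, 23, -28, 5), (108, 26, -28, 3), None, 
[... 1467 characters left out ...]
 None, None, None]
close 70 -45 0.202 [None, None, None, None, None, None]
close 70 -45 0.208 [(96, 15, 32, 5), (100, 19, 32, 4), (104, 23, 30, 4), None, None, None]
close 70 0 0.196 [(96, 5, 32, 5), (100, 8, 30, 5), (104, 12, 28, 5), (108, 16, 26, 4), None, None]
close 70 0 0.202 [(96, 8, 32, 5), (100, 12, 30, 5), (104, 15, 28, 5), (108, 19, 26, 5), None, None]
close 70 0 0.208 [(96, 12, 32, 5), (100, 15, 30, 5), (104, 19, 28, 5), (108, 22, 26, 4), None, None]
close 70 45 0.196 [None, None, None, None, None, None]
close 70 45 0.202 [(96, 11, 32, 5), (100, 15, 32, 4), (104, 19, 30, 5), None, None, None]
close 70 45 0.208 [(96, 14, 30, 4), (100, 17, 30, 4), (104, 21, 30, 4), None, None, None]
```

```bash
cat > pl.py <<'E'
from geo import *
def P(a,r,t,z=.204):
    az=CL+np.radians(a);u=np.array([np.cos(az),np.sin(az)]);n=np.array([-u[1],u[0]]);return np.r_[PIV+u*r/1000+n*t/1000,z]
def plan(pts,p=None):
    s=manip.get_state();M=R.from_quat(s['tcp_rot']).as_matrix();p=s['tool_pos'] if p is None else p
    for q,step in pts:
        d=q-p;n=max(1,int(np.ceil(np.linalg.norm(d)/step)));print(n,(M.T@d/n/.8).round(4),q.round(4));p=q
    return p
E
python3 - <<'E'
from pl import *
s=manip.get_state();zt=R.from_quat(s['tcp_rot']).as_matrix()[:,2]
e=P(0,104,-46)
plan([(e-zt*.1,.045),(e-zt*.05,.05),(e,.025),(P(0,104,-30),.008),(P(10,102,-28),.02),(P(20,100,-27),.02)])
E
```

```text
2 [-0.0003 -0.0199  0.0223] [ 0.5098 -0.1871  0.266 ]
2 [ 0.     -0.      0.0313] [ 0.4878 -0.1546  0.235 ]
2 [-0.      0.      0.0312] [ 0.4658 -0.1221  0.204 ]
2 [-0.0043  0.0074 -0.0052] [ 0.4817 -0.1242  0.204 ]
2 [-0.0058  0.0087 -0.007 ] [ 0.5015 -0.1281  0.204 ]
1 [-0.0089  0.019  -0.0106] [ 0.5203 -0.1285  0.204 ]
```

Call:
apply_moves(
  motion=[
    {"fingers":0,"tx":0,"ty":-0.0199,"tz":0.0223,"turn":0},
    {"fingers":0,"tx":0,"ty":-0.0199,"tz":0.0223,"turn":0},
    {"fingers":0,"tx":0,"ty":0,"tz":0.0313,"turn":0},
    {"fingers":0,"tx":0,"ty":0,"tz":0.0313,"turn":0},
    {"fingers":0,"tx":0,"ty":0,"tz":0.0312,"turn":0},
    {"fingers":0,"tx":0,"ty":0,"tz":0.0312,"turn":0},
    {"fingers":0,"tx":0,"ty":0,"tz":0,"turn":0},
  ],
)

```text
t: 17.6
tool_pos: [0.4625, -0.1212, 0.2095]
tcp_rot: [0.413, 0.802, 0.207, -0.379]
wrist_force: [-0.3, -5.7, -6.1]
grip_width: 0.0001
grip_force: 0.0
```

Run:
```python
from pl import *
import cv2
s=manip.get_state();print(s['tool_pos'].round(4),s['wrist_force'].round(1),s['grip_width'])
plan([(P(0,104,-30),.008),(P(10,102,-28),.02),(P(20,100,-27),.02)])
c=save('wrist','wr2')
```

```text
[ 0.4625 -0.1212  0.2095] [-0.3 -5.7 -6.1] 6.481967162745404e-05
3 [-0.0054  0.0058 -0.0029] [ 0.4817 -0.1242  0.204 ]
2 [-0.0058  0.0087 -0.007 ] [ 0.5015 -0.1281  0.204 ]
1 [-0.0089  0.019  -0.0106] [ 0.5203 -0.1285  0.204 ]
```

View pics/wr2.png

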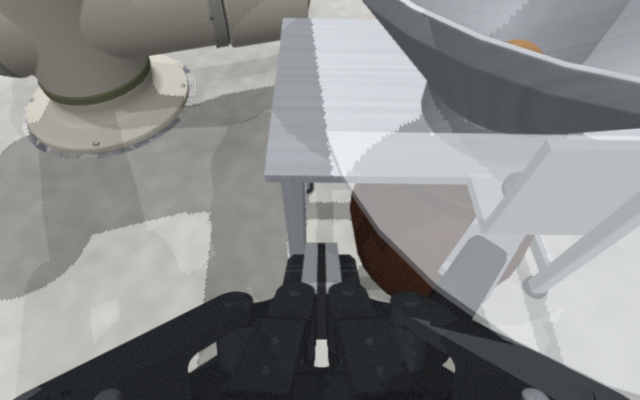

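The picture shows the hood's edge lying over the gripper's right knuckle at about (430,310), and the wrist reads about 8 N. I'll back off a little.

Call:
apply_moves(
  motion=[
    {"fingers":0,"tx":0,"ty":0,"tz":-0.015,"turn":0},
    {"fingers":0,"tx":0,"ty":0,"tz":0,"turn":0},
  ],
)

```text
t: 17.85
tool_pos: [0.47, -0.1312, 0.2189]
tcp_rot: [0.413, 0.803, 0.208, -0.377]
wrist_force: [-0.2, 1.2, -0.4]
grip_width: -0.0002
grip_force: 0.0
```

Run:
```python
from h import *
s=manip.get_state();print(s['tool_pos'].round(4),s['wrist_force'].round(1))
# hood/stand shift check: compare wrist2 vs. scene images of stand
a=load('scene1')['pixels'].astype(int);c=save('scene','scene2')['pixels'].astype(int)
sub=lambda i:i[185:265,325:400]
print(np.abs(sub(a)-sub(c)).mean(), [cv2.phaseCorrelate(np.float32(sub(a).mean(2)),np.float32(sub(c).mean(2)))])
```

```text
[ 0.47   -0.1312  0.2189] [-0.2  1.2 -0.4]
4.285111111111111 [((0.49242963796996264, -0.11162538597447025), 0.8633010277748108)]
```

```bash
cat > t3.py <<'E'
from pl import *
M=R.from_quat(manip.get_state()['tcp_rot']).as_matrix()
for nm,p in (('contact',[.4625,-.1212,.2095]),('off',[.47,-.1312,.2189])):
    H=(HOOD-np.array(p))@M
    print(nm)
    for y in (.045,.055,.065):
        for a0 in (-.03,-.04,-.05):
            c=np.array([0,0,(a0-.0727)/2]);h=np.array([.014,y,(a0+.0727)/2]);h[2]=(-.0727-a0)/-2; print(y,a0,round(sdf(H,c,h).min()*1000,1),end=' | ')
    F,B=boxes(0);print('\nbody',sdf(H,*B).min()*1000,[sdf(H,*f).min()*1000 for f in F]); i=sdf(H,*B).argmin(); print(H[i],HOOD[i])
E
python3 t3.py
```

```text
contact
0.045 -0.03 0.3 | 0.045 -0.04 0.3 | 0.045 -0.05 0.3 | 0.055 -0.03 -2.8 | 0.055 -0.04 -2.8 | 0.055 -0.05 -2.8 | 0.065 -0.03 -3.7 | 0.065 -0.04 -3.7 | 0.065 -0.05 -3.7 | 
body 6.013017427582775 [np.float64(18.067460695888922), np.float64(27.581033166759134)]
[ 0.01517313  0.04612088 -0.06789942] [ 0.52407499 -0.13099596  0.265     ]
off
0.045 -0.03 0.4 | 0.045 -0.04 0.4 | 0.045 -0.05 0.4 | 0.055 -0.03 -3.3 | 0.055 -0.04 -3.3 | 0.055 -0.05 -3.3 | 0.065 -0.03 -5.7 | 0.065 -0.04 -5.7 | 0.065 -0.05 -5.7 | 
body 19.605768093197238 [np.float64(18.09489985300646), np.float64(27.510460221050362)]
[ 0.01305211  0.05165755 -0.05536433] [ 0.53147115 -0.13080229  0.265     ]
```

```bash
cat >> geo.py <<'E'
KN=(np.array([0,0,-.064]),np.array([.016,.06,.009]))
def clear(p,M,g,az):
    F,B=boxes(g); loc=lambda X:(X-p)@M
    H=loc(HOOD);K=loc(handle(az))
    return min([sdf(H,*B).min(),sdf(H,*KN).min()]+[sdf(H,*f).min() for f in F]),[sdf(K,*f).min() for f in F],sdf(K,*B).min()
E
cat > t2.py <<'E'
from geo import *
M0=R.from_quat(manip.get_state()['tcp_rot']).as_matrix()
rs=(.096,.1,.104,.108,.112)
for name,side,az in (('open',-1,0),('open',-1,20),('open',-1,90),('close',1,90),('close',1,70),('close',1,0)):
    for phi in ((-60,-30,0,30,60) if az in(0,90) else (0,)):
      for z in (.19,.198,.206):
        o=[]
        for r in rs:
          b=search(CL+np.radians(az),side,0,phi,M0,[r],[z]); o.append(None if b is None else tuple(int(round(v*1000)) for v in (b[1],b[0],b[3],b[4])))
        print(name,az,phi,z,o,flush=True)
E
timeout 570 python3 t2.py
```

```text
open 0 -60 0.19 [(96, -8, -38, 4), (100, -9, -36, 4), (104, -9, -32, 4), None, (112, -6, -26, 3)]
open 0 -60 0.198 [(96, -9, -34, 5), (100, -8, -32, 5), (104, -8, -30, 4), None, (112, -3, -26, 3)]
open 0 -60 0.206 [(96, -8, -30, 4), (100, -6, -30, 4), (104, -3, -28, 5), (108, 0, -26, 5), (112, 1, -24, 3)]
open 0 -30 0.19 [None, (100, -4, -38, 3), None, None, None]
open 0 -30 0.198 [(96, -9, -40, 4), (100, -9, -38, 3), None, None, None]
open 0 -30 0.206 [(96, -9, -34, 4), (100, -9, -34, 4), (104, -8, -34, 4), None, None]
open 0 0 0.19 [(96, -6, -38, 4), (100, -4, -34, 5), (104, -1, -32, 3), (108, 2, -28, 4), (112, 6, -24, 4)]
open 0 0 0.198 [(96, -3, -38, 4), (100, -1, -34, 5), (104, 2, -32, 3), (108, 7, -28, 4), (112, 10, -24, 4)]
open 0 0 0.206 [(96, -2, -38, 4), (100, -2, -34, 5), (104, -1, -32, 3), (108, 2, -28, 4), (112, 5, -24, 4)]
open 0 30 0.19 [(96, 4, -42, 3), (100, 7, -38, 3), None, None, None]
open 0 30 0.198 [(96, -1, -38, 5), (100, 3, -36, 4), None, None, None]
open 0 30 0.206 [(96, -1, -34, 6), (100, 1, -34, 4), (104, 6, -32, 5), (108, 10, -30, 3), None]
open 0 60 0.19 
[... 3506 characters left out ...]
24, 4), None, (104, 1, 18, 3), None, None]
close 0 -30 0.206 [(96, 4, 24, 4), None, (104, 6, 18, 3), None, None]
close 0 0 0.19 [(96, 15, 26, 4), None, None, None, None]
close 0 0 0.198 [(96, 18, 26, 4), None, None, None, None]
close 0 0 0.206 [(96, 17, 26, 4), None, None, None, None]
close 0 30 0.19 [(96, 20, 24, 4), (100, 23, 24, 4), None, None, None]
close 0 30 0.198 [(96, 21, 24, 4), (100, 24, 24, 4), None, None, None]
close 0 30 0.206 [(96, 23, 24, 4), (100, 26, 24, 4), None, None, None]
close 0 60 0.19 [None, (100, 12, 24, 4), None, (108, 19, 20, 4), None]
close 0 60 0.198 [None, (100, 14, 24, 4), None, (108, 21, 20, 4), None]
close 0 60 0.206 [None, (100, 17, 24, 4), None, None, None]
```

Run:
```python
from pl import *
plan([(P(0,117,-40,.2),.03),(P(0,110,-33,.198),.02),(P(0,110,-24,.198),.005),(P(10,107,-25,.199),.015)])
```

```text
1 [-0.0211 -0.0037  0.0101] [ 0.4701 -0.1358  0.2   ]
1 [-0.0018  0.0123  0.0022] [ 0.4779 -0.1298  0.198 ]
2 [-0.0025  0.0042 -0.0029] [ 0.4868 -0.1309  0.198 ]
2 [-0.0043  0.0084 -0.0061] [ 0.5047 -0.133   0.199 ]
```

Call:
apply_moves(
  motion=[
    {"fingers":0,"tx":-0.0211,"ty":-0.0037,"tz":0.0101,"turn":0},
    {"fingers":0,"tx":-0.0018,"ty":0.0123,"tz":0.0022,"turn":0},
    {"fingers":0,"tx":-0.0025,"ty":0.0042,"tz":-0.0029,"turn":0},
    {"fingers":0,"tx":-0.0025,"ty":0.0042,"tz":-0.0029,"turn":0},
    {"fingers":0,"tx":0,"ty":0,"tz":0,"turn":0},
  ],
)

```text
t: 18.4
tool_pos: [0.4868, -0.1301, 0.1974]
tcp_rot: [0.412, 0.802, 0.208, -0.379]
wrist_force: [-0.3, -0.1, -0.5]
grip_width: 0.0004
grip_force: 0.0
```

Run:
```python
from pl import *
s=manip.get_state();print(s['tool_pos'].round(4),s['wrist_force'].round(1))
plan([(P(0,110,-22,.198),.005),(P(8,108,-24,.198),.012),(P(20,102,-25,.2),.02)])
```

```text
[ 0.4868 -0.1301  0.1974] [-0.3 -0.1 -0.5]
1 [-0.001   0.0013 -0.0025] [ 0.4888 -0.1312  0.198 ]
2 [-0.0037  0.006  -0.0044] [ 0.5019 -0.1332  0.198 ]
2 [-0.0028  0.0118 -0.0051] [ 0.5227 -0.13    0.2   ]
```

Call:
apply_moves(
  motion=[
    {"fingers":0,"tx":-0.001,"ty":0.0013,"tz":-0.0025,"turn":0},
    {"fingers":0,"tx":-0.0037,"ty":0.006,"tz":-0.0044,"turn":0},
    {"fingers":0,"tx":-0.0037,"ty":0.006,"tz":-0.0044,"turn":0},
    {"fingers":0,"tx":-0.0028,"ty":0.0118,"tz":-0.0051,"turn":0},
  ],
)

```text
t: 18.8
tool_pos: [0.5119, -0.1327, 0.1984]
tcp_rot: [0.414, 0.801, 0.208, -0.379]
wrist_force: [-3.6, -9.3, -2.0]
grip_width: 0.0002
grip_force: 4.2
```

Run:
```python
from pl import *
s=manip.get_state();print(s['tool_pos'].round(4),s['wrist_force'].round(1))
plan([(P(20,100,-25,.2),.015),(P(32,98,-25,.2),.025),(P(45,98,-25,.2),.025),(P(58,98,-24,.2),.025),(P(70,98,-24,.2),.025),(P(80,98,-23,.2),.02)])
```

```text
[ 0.5119 -0.1327  0.1984] [-3.6 -9.3 -2. ]
1 [-0.0003  0.0139 -0.0031] [ 0.5222 -0.128   0.2   ]
1 [-0.0074  0.0237 -0.0084] [ 0.5429 -0.1245  0.2   ]
1 [-0.006   0.0272 -0.0066] [ 0.5648 -0.118   0.2   ]
1 [-0.0019  0.0297 -0.0014] [ 0.5854 -0.1059  0.2   ]
1 [0.0019 0.0261 0.0031] [ 0.6008 -0.0915  0.2   ]
1 [0.0046 0.0218 0.0064] [ 0.6115 -0.0764  0.2   ]
```

Call:
apply_moves(
  motion=[
    {"fingers":0,"tx":0.0,"ty":-0.0125,"tz":-0.0125,"turn":0},
    {"fingers":0,"tx":0.0,"ty":0,"tz":-0.025,"turn":0},
  ],
)

```text
t: 19.0
tool_pos: [0.516, -0.1574, 0.2174]
tcp_rot: [0.413, 0.801, 0.209, -0.38]
wrist_force: [0.0, -0.7, 0.6]
grip_width: 0.0006
grip_force: 0.0
```

Run:
```python
from pl import *
s=manip.get_state();print(s['tool_pos'].round(4),s['wrist_force'].round(1))
c=save('wrist','wr3')
for a in (0,10,20):
  az=CL+np.radians(a);u=np.array([np.cos(az),np.sin(az)]);n=np.array([-u[1],u[0]])
  print(a,proj(c,[np.r_[PIV+u*r+n*w,z] for r in(.104,) for w in (-.009,.009) for z in(.214,.186)]).round(0).tolist())
a=c['pixels'][:,:,::-1]; t=save('scene','scene3')['pixels'][100:260,280:440,::-1]
cv2.imwrite('pics/cmp.png',np.vstack([a[80:400],np.hstack([cv2.resize(t,(270,270)),cv2.resize(load('scene1')['pixels'][100:260,280:440,::-1],(270,270)),np.zeros((270,100,3),np.uint8)])]))
```

```text
[ 0.516  -0.1574  0.2174] [ 0.  -0.7  0.6]
0 [[334.0, 204.0], [331.0, 232.0], [362.0, 225.0], [356.0, 252.0]]
10 [[362.0, 225.0], [356.0, 252.0], [396.0, 243.0], [386.0, 269.0]]
20 [[397.0, 244.0], [386.0, 269.0], [435.0, 257.0], [420.0, 281.0]]
```

View pics/cmp.png

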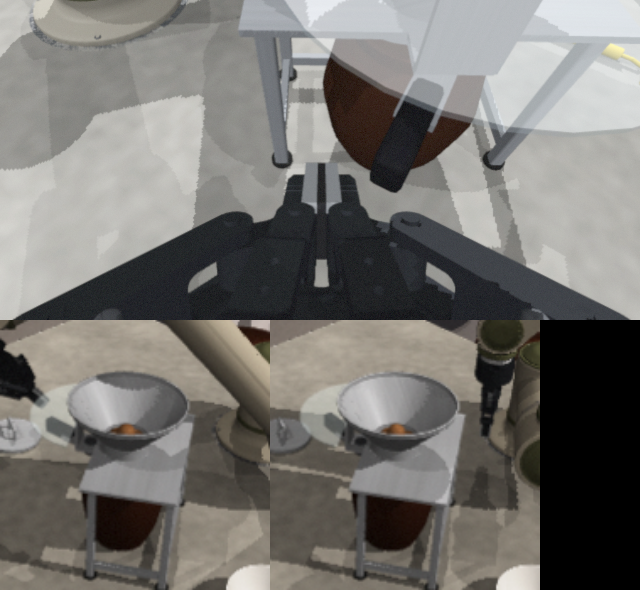

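The picture shows the handle turned about 14 degrees (its lower end now at px (370–400, 260–270)) and the stand unmoved. The push works, so I'll continue.

Run:
```python
from pl import *
plan([(P(14,108,-36,.2),.04),(P(14,103,-30,.2),.015),(P(22,101,-26,.2),.012),(P(34,99,-25,.2),.025),(P(46,98,-25,.2),.025),(P(58,98,-24,.2),.025)])
```

```text
1 [ 0.0037 -0.0007  0.0407] [ 0.5015 -0.1364  0.2   ]
1 [0.001  0.0096 0.0016] [ 0.5069 -0.1307  0.2   ]
2 [-0.0038  0.0099 -0.0044] [ 0.5251 -0.1293  0.2   ]
1 [-0.0073  0.0255 -0.0081] [ 0.5468 -0.1248  0.2   ]
1 [-0.0044  0.0255 -0.0046] [ 0.5664 -0.1173  0.2   ]
1 [-0.0016  0.0275 -0.001 ] [ 0.5854 -0.1059  0.2   ]
```

Call:
apply_moves(
  motion=[
    {"fingers":0,"tx":0.0037,"ty":-0.0007,"tz":0.0407,"turn":0},
    {"fingers":0,"tx":0.001,"ty":0.0096,"tz":0.0016,"turn":0},
    {"fingers":0,"tx":-0.0038,"ty":0.0099,"tz":-0.0044,"turn":0},
    {"fingers":0,"tx":-0.0038,"ty":0.0099,"tz":-0.0044,"turn":0},
    {"fingers":0,"tx":-0.0036,"ty":0.0128,"tz":-0.004,"turn":0},
    {"fingers":0,"tx":-0.0037,"ty":0.0127,"tz":-0.0041,"turn":0},
  ],
)

```text
t: 19.7
tool_pos: [0.5474, -0.1234, 0.1993]
tcp_rot: [0.413, 0.802, 0.208, -0.379]
wrist_force: [-4.2, -1.7, -0.1]
grip_width: 0.0
grip_force: 1.5
```

```bash
cat > f.py <<'E'
from pl import *
import sys
def rep():
    s=manip.get_state();p=s['tool_pos'];d=p[:2]-PIV
    print(p.round(4),'F',s['wrist_force'].round(1),'az',np.degrees(np.arctan2(d[1],d[0])-CL).round(1)%360,'R',np.hypot(*d).round(4),'t',s['t'])
E
python3 - <<'E'
from f import *
rep();plan([(P(46,98,-25,.2),.012),(P(58,98,-24,.2),.012),(P(70,98,-24,.2),.012),(P(80,98,-23,.2),.012)])
E
```

```text
[ 0.5474 -0.1234  0.1993] F [-4.2 -1.7 -0.1] az 20.3 R 0.1009 t 19.7
2 [-0.0021  0.012  -0.003 ] [ 0.5664 -0.1173  0.2   ]
2 [-0.0008  0.0138 -0.0005] [ 0.5854 -0.1059  0.2   ]
2 [0.0009 0.0131 0.0016] [ 0.6008 -0.0915  0.2   ]
2 [0.0023 0.0109 0.0032] [ 0.6115 -0.0764  0.2   ]
```

Call:
apply_moves(
  motion=[
    {"fingers":0,"tx":-0.0021,"ty":0.012,"tz":-0.003,"turn":0},
    {"fingers":0,"tx":-0.0021,"ty":0.012,"tz":-0.003,"turn":0},
    {"fingers":0,"tx":-0.0008,"ty":0.0138,"tz":-0.0005,"turn":0},
    {"fingers":0,"tx":-0.0008,"ty":0.0138,"tz":-0.0005,"turn":0},
    {"fingers":0,"tx":0.0009,"ty":0.0131,"tz":0.0016,"turn":0},
    {"fingers":0,"tx":0.0009,"ty":0.0131,"tz":0.0016,"turn":0},
    {"fingers":0,"tx":0.0023,"ty":0.0109,"tz":0.0032,"turn":0},
  ],
)

```text
t: 20.4
tool_pos: [0.6059, -0.0827, 0.1997]
tcp_rot: [0.413, 0.802, 0.208, -0.379]
wrist_force: [1.2, -4.0, -1.1]
grip_width: 0.0001
grip_force: 2.2
```

Run:
```python
from f import *
rep();plan([(P(80,98,-23,.2),.012),(P(85,98,-23,.2),.005),(P(90,98,-23,.2),.005),(P(93,98,-21,.2),.005)])
```

```text
[ 0.6059 -0.0827  0.1997] F [ 1.2 -4.  -1.1] az 62.0 R 0.0993 t 20.4
1 [0.0016 0.0103 0.0017] [ 0.6115 -0.0764  0.2   ]
2 [0.0015 0.0049 0.002 ] [ 0.6157 -0.0687  0.2   ]
2 [0.0017 0.0047 0.0023] [ 0.6192 -0.0606  0.2   ]
2 [0.0018 0.0035 0.0023] [ 0.6211 -0.0536  0.2   ]
```

Call:
apply_moves(
  motion=[
    {"fingers":0,"tx":0.0016,"ty":0.0103,"tz":0.0017,"turn":0},
    {"fingers":0,"tx":0.0015,"ty":0.0049,"tz":0.002,"turn":0},
    {"fingers":0,"tx":0.0015,"ty":0.0049,"tz":0.002,"turn":0},
    {"fingers":0,"tx":0.0017,"ty":0.0047,"tz":0.0023,"turn":0},
  ],
)

```text
t: 20.8
tool_pos: [0.6168, -0.0651, 0.2002]
tcp_rot: [0.413, 0.802, 0.208, -0.379]
wrist_force: [-2.6, -2.5, -0.4]
grip_width: 0.0001
grip_force: 1.5
```

Call:
apply_moves(
  motion=[
    {"fingers":0,"tx":0.0017,"ty":0.0047,"tz":0.0023,"turn":0},
  ],
)

```text
t: 20.9
tool_pos: [0.6186, -0.0611, 0.2002]
tcp_rot: [0.413, 0.802, 0.208, -0.379]
wrist_force: [-2.9, -2.5, 0.4]
grip_width: -0.0
grip_force: 1.5
```

Run:
```python
from f import *
rep();plan([(P(90,98,-23,.2),.005),(P(93,98,-21,.2),.005)])
```

```text
[ 0.6186 -0.0611  0.2002] F [-2.9 -2.5  0.4] az 76.4 R 0.1003 t 20.9
1 [-0.0001  0.0009  0.0002] [ 0.6192 -0.0606  0.2   ]
2 [0.0018 0.0035 0.0023] [ 0.6211 -0.0536  0.2   ]
```

Call:
apply_moves(
  motion=[
    {"fingers":0,"tx":0.0023,"ty":0.0034,"tz":0.0029,"turn":0},
  ],
)

```text
t: 21.0
tool_pos: [0.6193, -0.0578, 0.2002]
tcp_rot: [0.413, 0.802, 0.208, -0.378]
wrist_force: [0.2, -10.5, 0.8]
grip_width: -0.0002
grip_force: 5.2
```

Call:
apply_moves(
  motion=[
    {"fingers":0,"tx":0.0023,"ty":0.0034,"tz":0.0029,"turn":0},
  ],
)

```text
t: 21.1
tool_pos: [0.6201, -0.0542, 0.2002]
tcp_rot: [0.414, 0.802, 0.208, -0.378]
wrist_force: [1.8, -11.6, 0.3]
grip_width: -0.0001
grip_force: 5.1
```

Run:
```python
from f import *
rep()
```

```text
[ 0.6201 -0.0542  0.2002] F [  1.8 -11.6   0.3] az 80.4 R 0.0995 t 21.1
```

Call:
apply_moves(
  motion=[
    {"fingers":0,"tx":-0.0012,"ty":-0.0017,"tz":-0.0015,"turn":0},
    {"fingers":0,"tx":0,"ty":0,"tz":0,"turn":0},
    {"fingers":0,"tx":0,"ty":0,"tz":0,"turn":0},
  ],
)

```text
t: 21.4
tool_pos: [0.6195, -0.055, 0.2003]
tcp_rot: [0.412, 0.802, 0.209, -0.379]
wrist_force: [-1.2, 0.6, -0.3]
grip_width: 0.0003
grip_force: 0.0
```

Run:
```python
from f import *
rep()
c=save('wrist','wr4');t=save('top','top4');save('scene','scene4')
T0=load('top0')
def br(c,u,v,w=25):
    p=c['pixels'][v-w:v+w,u-w:u+w].astype(int);return ((p[...,0]>p[...,2]*1.6)&(p[...,0]>60)).sum()
print('brown top',br(T0,304,231),br(t,304,231))
a=load('scene1')['pixels'];b=load('scene4')['pixels'];f=lambda i:((i[...,0]>i[...,2].astype(int)*1.6)&(i[...,0]>60))[150:178,335:375].sum()
print('brown scene',f(a.astype(int)),f(b.astype(int)))
for n,A,B in(('scene legs',a,b),):
    s=lambda i:np.float32(i[205:262,325:400].mean(2)); print(cv2.phaseCorrelate(s(a),s(b)))
for ang in (80,85,90):
  az=CL+np.radians(ang);u=np.array([np.cos(az),np.sin(az)]);n=np.array([-u[1],u[0]])
  print(ang,proj(c,[np.r_[PIV+u*r+n*w,z] for r in(.104,) for w in (-.009,.009) for z in(.214,.186)]).round(0).tolist())
cv2.imwrite('pics/cmp2.png',np.vstack([c['pixels'][:330,:,::-1],np.hstack([cv2.resize(t['pixels'][160:320,220:400,::-1],(304,270)),cv2.resize(b[100:260,280:440,::-1],(270,270)),np.zeros((270,66,3),np.uint8)])]))
```

```text
[ 0.6195 -0.055   0.2003] F [-1.2  0.6 -0.3] az 79.9 R 0.0991 t 21.4
brown top 409 0
brown scene 60 0
((1.3206744576833316, 0.2586753251923035), 0.8666765755547418)
80 [[311.0, 267.0], [311.0, 293.0], [347.0, 242.0], [342.0, 271.0]]
85 [[330.0, 255.0], [328.0, 282.0], [361.0, 229.0], [355.0, 259.0]]
90 [[347.0, 242.0], [342.0, 271.0], [374.0, 215.0], [366.0, 246.0]]
```

View pics/cmp2.png

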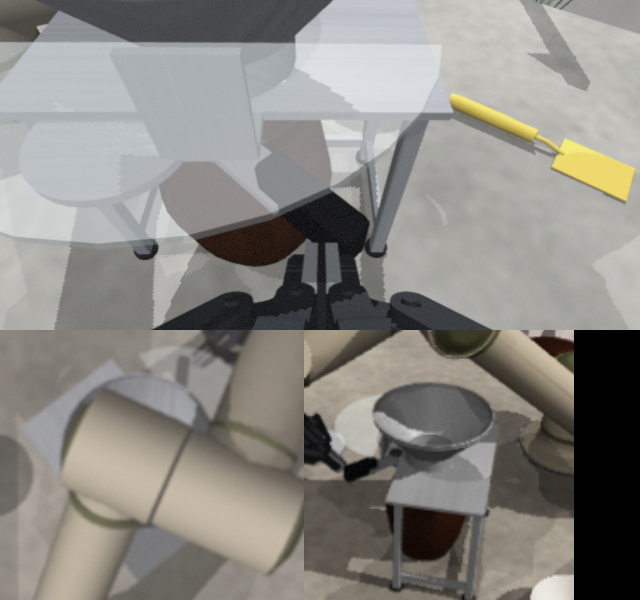

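The picture shows the funnel empty (no brown left inside), the blade swung out to the left, and the handle near its open stop with its end at about (355,235). Next I'll go around the handle tip to push it closed.

Run:
```python
from f import *
s=manip.get_state();zt=R.from_quat(s['tcp_rot']).as_matrix()[:,2];p=s['tool_pos']
e=P(90,116,38,.202)
plan([(p-zt*.07,.04),(e-zt*.06,.04),(e,.03),(P(90,112,27,.202),.01),(P(82,111,25,.202),.01)])
from sim import fk as FK,LO,HI
from scipy.optimize import least_squares
q=s['joints'];r=R.from_quat(s['tcp_rot'])
for g in(p-zt*.07,e-zt*.06,e):
    o=least_squares(lambda x:(lambda y:np.r_[y[0]-g,(y[1]*r.inv()).as_rotvec()])(FK(x)),q,bounds=(LO,HI));print(o.x.round(2),abs(o.fun).max().round(4))
M=r.as_matrix()
for c in [(90,116,38,.202),(90,112,27,.202),(90,108,30,.202),(80,111,25,.202)]: print(c,clear(P(*c),M,0,CL+np.pi/2*c[0]/90))
```

```text
2 [-0.      0.     -0.0438] [ 0.6499 -0.1003  0.244 ]
2 [0.0115 0.0319 0.0198] [ 0.6711 -0.0413  0.2395]
3 [ 0.    -0.     0.025] [ 0.645  -0.0025  0.202 ]
2 [-0.002  -0.0065 -0.0027] [ 0.6396 -0.0128  0.202 ]
2 [-0.0054 -0.0068 -0.0069] [ 0.6386 -0.0306  0.202 ]
[-0.48  0.94  0.46  0.64  2.47 -0.74] 0.0
[-0.4   0.95  0.45  0.7   2.42 -0.65] 0.0
[-0.37  0.89  0.7   0.61  2.26 -0.77] 0.0
(90, 116, 38, 0.202) (np.float64(0.004711666854894273), [np.float64(0.028162207624873578), np.float64(0.013662207624873576)], np.float64(0.04391274038019227))
(90, 112, 27, 0.202) (np.float64(0.005137149195776196), [np.float64(0.01778893714356123), np.float64(0.00328893714356123)], np.float64(0.04827736522707396))
(90, 108, 30, 0.202) (np.float64(0.0024268667018953346), [np.float64(0.01686234457375139), np.float64(0.0023623445737513916)], np.float64(0.044458054083753376))
(80, 111, 25, 0.202) (np.float64(0.013027731176052902), [np.float64(0.01668868059487477), np.float64(0.0021886805948747685)], np.float64(0.05293655277603823))
```

Call:
apply_moves(
  motion=[
    {"fingers":0,"tx":0,"ty":0,"tz":-0.0438,"turn":0},
    {"fingers":0,"tx":0,"ty":0,"tz":-0.0438,"turn":0},
    {"fingers":0,"tx":0.0115,"ty":0.0319,"tz":0.0198,"turn":0},
    {"fingers":0,"tx":0.0115,"ty":0.0319,"tz":0.0198,"turn":0},
    {"fingers":0,"tx":0,"ty":0,"tz":0.025,"turn":0},
    {"fingers":0,"tx":0,"ty":0,"tz":0.025,"turn":0},
    {"fingers":0,"tx":0,"ty":0,"tz":0.02,"turn":0},
    {"fingers":0,"tx":0,"ty":0,"tz":0,"turn":0},
  ],
)

```text
t: 22.35
tool_pos: [0.6459, -0.004, 0.204]
tcp_rot: [0.412, 0.801, 0.208, -0.38]
wrist_force: [0.1, 0.4, 0.6]
grip_width: -0.0
grip_force: 0.0
```

Run:
```python
from f import *
rep();plan([(P(90,112,27,.202),.01),(P(82,111,25,.202),.01)])
```

```text
[ 0.6459 -0.004   0.204 ] F [0.1 0.4 0.6] az 107.4 R 0.1227 t 22.35
2 [-0.0023 -0.0065 -0.0011] [ 0.6396 -0.0128  0.202 ]
2 [-0.0053 -0.0068 -0.0069] [ 0.6386 -0.0306  0.202 ]
```

Call:
apply_moves(
  motion=[
    {"fingers":0,"tx":-0.0023,"ty":-0.0065,"tz":-0.0011,"turn":0},
    {"fingers":0,"tx":-0.0023,"ty":-0.0065,"tz":-0.0011,"turn":0},
  ],
)

```text
t: 22.55
tool_pos: [0.6405, -0.0153, 0.203]
tcp_rot: [0.413, 0.802, 0.209, -0.378]
wrist_force: [-0.1, 0.3, 0.1]
grip_width: 0.0001
grip_force: 0.0
```

Call:
apply_moves(
  motion=[
    {"fingers":0,"tx":-0.0053,"ty":-0.0068,"tz":-0.0069,"turn":0},
  ],
)

```text
t: 22.65
tool_pos: [0.6398, -0.0241, 0.203]
tcp_rot: [0.413, 0.802, 0.209, -0.379]
wrist_force: [-0.2, -0.4, 0.5]
grip_width: -0.0
grip_force: 0.0
```

Call:
apply_moves(
  motion=[
    {"fingers":0,"tx":-0.0053,"ty":-0.0068,"tz":-0.0069,"turn":0},
  ],
)

```text
t: 22.75
tool_pos: [0.6394, -0.0334, 0.2029]
tcp_rot: [0.413, 0.802, 0.209, -0.379]
wrist_force: [-0.5, 0.0, -0.4]
grip_width: -0.0001
grip_force: 0.0
```

Run:
```python
from f import *
rep();plan([(P(76,109,25,.201),.01),(P(66,105,25,.2),.01),(P(56,101,25,.2),.012),(P(45,99,25,.2),.012)])
```

```text
[ 0.6394 -0.0334  0.2029] F [-0.5  0.  -0.4] az 93.3 R 0.1147 t 22.75
1 [-0.0053 -0.0099 -0.0031] [ 0.6356 -0.0417  0.201 ]
2 [-0.0039 -0.0101 -0.0043] [ 0.6276 -0.0585  0.2   ]
2 [-0.0022 -0.0106 -0.0031] [ 0.6172 -0.0732  0.2   ]
2 [-0.0019 -0.0116 -0.0028] [ 0.6051 -0.0883  0.2   ]
```

Run:
```python
from f import *
s=manip.get_state();M=R.from_quat(s['tcp_rot']).as_matrix()
rep();plan([(P(103.5,113.5,0,.203),.02),(P(102,108,0,.202),.006),(P(92,106.5,0,.202),.01),(P(84,104,0,.202),.01)])
for a,r in((103.5,113.5),(102,108),(98,107.5),(92,106.5),(84,104)): print(a,r,[clear(P(a,r,0,z),M,0,CL+np.radians(88))[0].round(4) for z in(.199,.202,.205)],clear(P(a,r,0,.202),M,0,CL+np.radians(88))[1])
```

```text
[ 0.6394 -0.0334  0.2029] F [-0.5  0.  -0.4] az 93.3 R 0.1147 t 22.75
2 [0.0068 0.0064 0.0086] [ 0.6379 -0.0131  0.203 ]
2 [-0.0003 -0.0039  0.0004] [ 0.6327 -0.0165  0.202 ]
2 [-0.0055 -0.0075 -0.0071] [ 0.631  -0.0352  0.202 ]
2 [-0.0033 -0.0075 -0.0044] [ 0.6261 -0.0493  0.202 ]
103.5 113.5 [np.float64(0.0028), np.float64(0.0041), np.float64(0.0019)] [np.float64(0.01849856665352134), np.float64(0.003998566653521339)]
102 108 [np.float64(0.0008), np.float64(0.0023), np.float64(0.0007)] [np.float64(0.012286230198489727), np.float64(-0.0022137698015102757)]
98 107.5 [np.float64(0.003), np.float64(0.0049), np.float64(0.0033)] [np.float64(0.007836404149249923), np.float64(-0.006577447224578101)]
92 106.5 [np.float64(0.0071), np.float64(0.0088), np.float64(0.0074)] [np.float64(0.0002477499806242837), np.float64(-0.006624233183920314)]
84 104 [np.float64(0.0109), np.float64(0.0128), np.float64(0.012)] [np.float64(-0.0027354008425045234), np.float64(-0.003725033871061996)]
```

Call:
apply_moves(
  motion=[
    {"fingers":0,"tx":0.0068,"ty":0.0064,"tz":0.0086,"turn":0},
    {"fingers":0,"tx":0.0068,"ty":0.0064,"tz":0.0086,"turn":0},
    {"fingers":0,"tx":-0.0003,"ty":-0.0039,"tz":0.0004,"turn":0},
    {"fingers":0,"tx":-0.0003,"ty":-0.0039,"tz":0.0004,"turn":0},
  ],
)

```text
t: 23.15
tool_pos: [0.6329, -0.0142, 0.2022]
tcp_rot: [0.412, 0.802, 0.209, -0.378]
wrist_force: [15.2, 1.5, 6.6]
grip_width: -0.0
grip_force: 7.0
```

Call:
apply_moves(
  motion=[
    {"fingers":0,"tx":-0.0055,"ty":-0.0075,"tz":-0.0071,"turn":0},
  ],
)

```text
t: 23.25
tool_pos: [0.6323, -0.0234, 0.2024]
tcp_rot: [0.412, 0.803, 0.209, -0.377]
wrist_force: [4.3, 2.3, 1.8]
grip_width: -0.0002
grip_force: 2.6
```

Call:
apply_moves(
  motion=[
    {"fingers":0,"tx":-0.0055,"ty":-0.0075,"tz":-0.0071,"turn":0},
  ],
)

```text
t: 23.35
tool_pos: [0.6309, -0.0335, 0.2022]
tcp_rot: [0.412, 0.802, 0.209, -0.379]
wrist_force: [1.4, 4.4, 0.1]
grip_width: 0.0002
grip_force: 1.3
```

Run:
```python
from f import *
rep();plan([(P(84,104,0,.202),.01),(P(74,103,0,.2),.01),(P(64,102,0,.2),.012)])
```

```text
[ 0.6309 -0.0335  0.2022] F [1.4 4.4 0.1] az 92.9 R 0.1063 t 23.35
2 [-0.004  -0.0081 -0.005 ] [ 0.6261 -0.0493  0.202 ]
2 [-0.0047 -0.0095 -0.0042] [ 0.6195 -0.0661  0.2   ]
2 [-0.0026 -0.0103 -0.0036] [ 0.6101 -0.0813  0.2   ]
```

Call:
apply_moves(
  motion=[
    {"fingers":0,"tx":-0.004,"ty":-0.0081,"tz":-0.005,"turn":0},
    {"fingers":0,"tx":-0.004,"ty":-0.0081,"tz":-0.005,"turn":0},
    {"fingers":0,"tx":-0.0047,"ty":-0.0095,"tz":-0.0042,"turn":0},
    {"fingers":0,"tx":-0.0047,"ty":-0.0095,"tz":-0.0042,"turn":0},
  ],
)

```text
t: 23.75
tool_pos: [0.619, -0.0671, 0.1995]
tcp_rot: [0.413, 0.802, 0.208, -0.379]
wrist_force: [1.3, 2.9, 1.7]
grip_width: 0.0001
grip_force: 1.4
```

Run:
```python
from f import *
rep();plan([(P(64,101,0,.2),.012),(P(54,100,0,.2),.012),(P(44,100,0,.2),.012),(P(34,100,0,.2),.012),(P(26,100,0,.2),.012),(P(20,100,0,.2),.006)])
```

```text
[ 0.619  -0.0671  0.1995] F [1.3 2.9 1.7] az 73.4 R 0.103 t 23.75
2 [-0.0018 -0.0099 -0.003 ] [ 0.6092 -0.0807  0.2   ]
2 [-0.0014 -0.0107 -0.0021] [ 0.5975 -0.0938  0.2   ]
2 [-0.0006 -0.0108 -0.0011] [ 0.5845 -0.1054  0.2   ]
2 [ 0.0006 -0.0109  0.0004] [ 0.5696 -0.1145  0.2   ]
2 [ 0.0013 -0.0085  0.0014] [ 0.5567 -0.1198  0.2   ]
2 [ 0.0015 -0.0062  0.0016] [ 0.5466 -0.1226  0.2   ]
```

Call:
apply_moves(
  motion=[
    {"fingers":0,"tx":-0.0018,"ty":-0.0099,"tz":-0.003,"turn":0},
    {"fingers":0,"tx":-0.0018,"ty":-0.0099,"tz":-0.003,"turn":0},
    {"fingers":0,"tx":-0.0014,"ty":-0.0107,"tz":-0.0021,"turn":0},
    {"fingers":0,"tx":-0.0014,"ty":-0.0107,"tz":-0.0021,"turn":0},
    {"fingers":0,"tx":-0.0006,"ty":-0.0108,"tz":-0.0011,"turn":0},
    {"fingers":0,"tx":-0.0006,"ty":-0.0108,"tz":-0.0011,"turn":0},
    {"fingers":0,"tx":0.0006,"ty":-0.0109,"tz":0.0004,"turn":0},
    {"fingers":0,"tx":0.0006,"ty":-0.0109,"tz":0.0004,"turn":0},
    {"fingers":0,"tx":0.0013,"ty":-0.0085,"tz":0.0014,"turn":0},
  ],
)

```text
t: 24.65
tool_pos: [0.5628, -0.1169, 0.2]
tcp_rot: [0.413, 0.802, 0.208, -0.379]
wrist_force: [3.0, 2.5, -1.4]
grip_width: 0.0
grip_force: 1.8
```

Run:
```python
from f import *
rep();plan([(P(25,100,0,.2),.007),(P(20,100,0,.2),.005),(P(12,100,0,.2),.005)])
```

```text
[ 0.5628 -0.1169  0.2   ] F [ 3.   2.5 -1.4] az 29.9 R 0.0994 t 24.65
2 [ 0.0007 -0.0052  0.0007] [ 0.5551 -0.1204  0.2   ]
2 [ 0.0012 -0.0051  0.0014] [ 0.5466 -0.1226  0.2   ]
3 [ 0.0017 -0.0052  0.0019] [ 0.5328 -0.1247  0.2   ]
```

Call:
apply_moves(
  motion=[
    {"fingers":0,"tx":0.0007,"ty":-0.0052,"tz":0.0007,"turn":0},
    {"fingers":0,"tx":0.0007,"ty":-0.0052,"tz":0.0007,"turn":0},
  ],
)

```text
t: 24.85
tool_pos: [0.5554, -0.1199, 0.2]
tcp_rot: [0.413, 0.802, 0.208, -0.379]
wrist_force: [1.7, 2.4, -0.3]
grip_width: 0.0002
grip_force: 1.5
```

Call:
apply_moves(
  motion=[
    {"fingers":0,"tx":0.0012,"ty":-0.0051,"tz":0.0014,"turn":0},
  ],
)

```text
t: 24.95
tool_pos: [0.5513, -0.121, 0.1999]
tcp_rot: [0.413, 0.802, 0.208, -0.379]
wrist_force: [3.1, 2.2, -0.8]
grip_width: -0.0001
grip_force: 1.5
```

Call:
apply_moves(
  motion=[
    {"fingers":0,"tx":0.0012,"ty":-0.0051,"tz":0.0014,"turn":0},
  ],
)

```text
t: 25.05
tool_pos: [0.5471, -0.1221, 0.1999]
tcp_rot: [0.413, 0.802, 0.208, -0.379]
wrist_force: [3.3, 2.9, 0.1]
grip_width: -0.0002
grip_force: 1.5
```

Run:
```python
from f import *
rep()
```

```text
[ 0.5471 -0.1221  0.1999] F [3.3 2.9 0.1] az 20.3 R 0.0996 t 25.05
```

Still moving freely; small 3 mm rows until the stop is felt.

Call:
apply_moves(
  motion=[
    {"fingers":0,"tx":0.0012,"ty":-0.0034,"tz":0.0013,"turn":0},
  ],
)

```text
t: 25.15
tool_pos: [0.544, -0.1226, 0.1999]
tcp_rot: [0.413, 0.802, 0.208, -0.379]
wrist_force: [3.3, 2.4, -1.1]
grip_width: -0.0002
grip_force: 1.5
```

Call:
apply_moves(
  motion=[
    {"fingers":0,"tx":0.0012,"ty":-0.0034,"tz":0.0013,"turn":0},
  ],
)

```text
t: 25.25
tool_pos: [0.541, -0.123, 0.1999]
tcp_rot: [0.413, 0.802, 0.208, -0.379]
wrist_force: [3.5, 2.5, -0.1]
grip_width: -0.0
grip_force: 1.5
```

Call:
apply_moves(
  motion=[
    {"fingers":0,"tx":0.0012,"ty":-0.0034,"tz":0.0013,"turn":0},
  ],
)

```text
t: 25.35
tool_pos: [0.538, -0.1234, 0.2]
tcp_rot: [0.413, 0.802, 0.208, -0.379]
wrist_force: [3.0, 1.9, -0.3]
grip_width: -0.0001
grip_force: 1.5
```

Call:
apply_moves(
  motion=[
    {"fingers":0,"tx":0.0012,"ty":-0.0034,"tz":0.0013,"turn":0},
  ],
)

```text
t: 25.45
tool_pos: [0.535, -0.1238, 0.2]
tcp_rot: [0.413, 0.802, 0.208, -0.379]
wrist_force: [3.2, 1.7, 0.0]
grip_width: 0.0003
grip_force: 1.5
```

Call:
apply_moves(
  motion=[
    {"fingers":0,"tx":0.0012,"ty":-0.0034,"tz":0.0013,"turn":0},
  ],
)

```text
t: 25.55
tool_pos: [0.5319, -0.1242, 0.2]
tcp_rot: [0.413, 0.802, 0.208, -0.379]
wrist_force: [3.6, 1.8, -0.1]
grip_width: 0.0002
grip_force: 1.5
```

Call:
apply_moves(
  motion=[
    {"fingers":0,"tx":0.0008,"ty":-0.0023,"tz":0.0009,"turn":0},
  ],
)

```text
t: 25.65
tool_pos: [0.5298, -0.1245, 0.2001]
tcp_rot: [0.413, 0.802, 0.208, -0.379]
wrist_force: [3.4, 1.8, -1.4]
grip_width: -0.0001
grip_force: 1.4
```

Call:
apply_moves(
  motion=[
    {"fingers":0,"tx":0.0008,"ty":-0.0023,"tz":0.0009,"turn":0},
  ],
)

```text
t: 25.75
tool_pos: [0.5278, -0.1248, 0.2001]
tcp_rot: [0.413, 0.802, 0.208, -0.379]
wrist_force: [3.3, 1.4, -0.6]
grip_width: -0.0
grip_force: 1.4
```

Call:
apply_moves(
  motion=[
    {"fingers":0,"tx":0.0012,"ty":-0.0034,"tz":0.0013,"turn":0},
  ],
)

```text
t: 25.85
tool_pos: [0.5252, -0.1251, 0.2001]
tcp_rot: [0.413, 0.802, 0.209, -0.378]
wrist_force: [8.9, 1.4, 0.8]
grip_width: 0.0001
grip_force: 4.2
```

Call:
apply_moves(
  motion=[
    {"fingers":0,"tx":0.0008,"ty":-0.0023,"tz":0.0009,"turn":0},
  ],
)

```text
t: 25.95
tool_pos: [0.5234, -0.1255, 0.2001]
tcp_rot: [0.413, 0.802, 0.209, -0.378]
wrist_force: [8.1, 0.8, 0.8]
grip_width: 0.0003
grip_force: 4.3
```

Call:
apply_moves(
  motion=[
    {"fingers":0,"tx":0.0008,"ty":-0.0023,"tz":0.0009,"turn":0},
  ],
)

```text
t: 26.05
tool_pos: [0.5214, -0.1258, 0.2001]
tcp_rot: [0.413, 0.802, 0.209, -0.378]
wrist_force: [8.5, -0.5, -0.6]
grip_width: -0.0002
grip_force: 4.4
```

Call:
apply_moves(
  motion=[
    {"fingers":0,"tx":-0.0012,"ty":0.0034,"tz":-0.0013,"turn":0},
    {"fingers":0,"tx":0,"ty":0,"tz":-0.03,"turn":0},
    {"fingers":0,"tx":0,"ty":0,"tz":-0.04,"turn":0},
    {"fingers":0,"tx":0,"ty":0,"tz":-0.04,"turn":0},
    {"fingers":0,"tx":0.02,"ty":-0.03,"tz":-0.02,"turn":0},
    {"fingers":0,"tx":0,"ty":0,"tz":0,"turn":0},
    {"fingers":0,"tx":0,"ty":0,"tz":0,"turn":0},
  ],
)

```text
t: 26.75
tool_pos: [0.5433, -0.1983, 0.2771]
tcp_rot: [0.413, 0.801, 0.208, -0.379]
wrist_force: [0.5, 0.1, -0.6]
grip_width: 0.0001
grip_force: 0.0
```

Run:
```python
from f import *
rep()
c=save('wrist','wr5');t=save('top','top5');b=save('scene','scene5')
a=load('scene1')['pixels'];b=b['pixels']
s=lambda i:np.float32(i[205:262,325:400].mean(2)); print('scene shift',cv2.phaseCorrelate(s(a),s(b)))
# handle in the wrist view: dark pixels near expected end
for ang in (0,5,10):
  az=CL+np.radians(ang);u=np.array([np.cos(az),np.sin(az)]);n=np.array([-u[1],u[0]])
  print(ang,proj(c,[np.r_[PIV+u*r+n*w,.214] for r in(.104,) for w in (-.009,.009)]+[np.r_[PIV+u*.104+n*w,.186] for w in(-.009,.009)]).round(0).tolist())
g=c['pixels'].astype(int);m=((g.max(2)<75)&(g.max(2)-g.min(2)<14)).astype(np.uint8);m[250:]=0
n,l,st,ce=cv2.connectedComponentsWithStats(m)
for i in range(1,n):
    if st[i,4]>150:
        k=np.argwhere(l==i);print(st[i],'lowest',k[k[:,0].argmax()][::-1],'left',k[k[:,1].argmin()][::-1],'right',k[k[:,1].argmax()][::-1])
        q=k[:,::-1].astype(np.float32);print(cv2.boxPoints(cv2.minAreaRect(q)).round(0).tolist())
```

```text
[ 0.5433 -0.1983  0.2771] F [ 0.5  0.1 -0.6] az 13.5 R 0.1743 t 26.75
scene shift ((1.2039536778157611, -0.02609278177552099), 0.9303083794911703)
0 [[330.0, 194.0], [349.0, 209.0], [328.0, 216.0], [346.0, 229.0]]
5 [[339.0, 202.0], [360.0, 215.0], [337.0, 223.0], [356.0, 235.0]]
10 [[349.0, 209.0], [372.0, 221.0], [346.0, 229.0], [367.0, 241.0]]
[ 326  166   58   57 1744] lowest [343 222] left [326 198] right [383 178]
[[316.0, 198.0], [360.0, 155.0], [386.0, 181.0], [341.0, 224.0]]
```

Call:
apply_moves(
  motion=[
    {"fingers":0,"tx":0.03,"ty":-0.02,"tz":-0.02,"turn":0},
    {"fingers":0,"tx":0,"ty":0,"tz":0,"turn":0},
    {"fingers":0,"tx":0,"ty":0,"tz":0,"turn":0},
  ],
)

```text
t: 27.2
tool_pos: [0.5287, -0.2052, 0.3054]
tcp_rot: [0.413, 0.802, 0.208, -0.379]
wrist_force: [0.1, -0.0, -0.5]
grip_width: 0.0
grip_force: 0.0
```

Run:
```python
from f import *
rep()
for n in ('top','scene'):
    c=save(n,n+'6');p=c['pixels'].astype(int);m=((p[...,0]>p[...,2]*1.7)&(p[...,0]>85)&(p[...,1]<p[...,0]*.8)).astype(np.uint8)
    k,l,s,ce=cv2.connectedComponentsWithStats(m);print(n,[(s[i,4],ce[i].round()) for i in range(1,k) if 8<s[i,4]<500])
print(manip.close_job())
```

```text
[ 0.5287 -0.2052  0.3054] F [ 0.1 -0.  -0.5] az 8.7 R 0.1802 t 27.2
top [(np.int32(180), array([637., 287.]))]
scene [(np.int32(499), array([202., 140.])), (np.int32(46), array([ 71., 201.])), (np.int32(32), array([111., 199.]))]
the job is handed in; nothing more can be done
None
```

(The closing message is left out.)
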